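Crank the screw-jack stick rest up level with the pillar rest

ROBOT

A 6-joint arm with a two-finger parallel gripper is mounted at the origin on the work surface. World frame = base frame: x ahead of the robot, y to its left, z up, the work surface at z = 0. Lengths are in m, angles in rad, forces in N, time in s.
With the tool pointing down it reaches from about 0.425 to 0.95 m from the base axis. Payload 3.5 kg.
Tool frame: the origin (TCP) lies midway between the tips of the shut fingers; the grasp point (between the pads) lies 19 mm behind it (r.pinch_z is the distance from the TCP to the grasp point, in m); y points along the fingers, z is the direction in which the jaws open and shut, and the axes are right-handed (so a half turn about y gives the same grasp; the last joint's range is limited). The gripper opens to 85 mm and grips with 20 to 120 N. Pads are 22 mm wide; open, the fingers measure 114 mm over their backs; the gripper's body (76 mm by 85 mm) begins 54 mm behind the grasp point. The pads swing forward as they close: fully open they stand 13 mm farther back than shut.
Start: joints at [1.164, 0.286, 1.577, -0, 1.279, -0.15], TCP at [0.171, 0.653, 0.2] pointing down, gripper open.
Joint ranges: [-2.77, 2.77], [-0.9, 2.22], [0.21, 2.48], [-1.53, 4.67], [0.24, 2.81], [-2.84, 2.84]. Speed limits (rad/s): [2.79, 2.79, 3.14, 3.14, 3.14, 3.14].

INTERFACE

Orientations are given as a unit quaternion [w, x, y, z].
In Python, from plant import r, capture, get_calibration, order, trace gives the robot as it stands. The module is installed in compiled form; this text tells all that it offers.
- The arm moves only by the shell command python3 -m pendant 'ROWS'. ROWS is a JSON object of lists of equal length, an entry for each row: "rot": the turn, a rotation vector about the world's x, y, z in degrees, a list of three; "delta_pos": the shift along the world's x, y, z in mm, a list of three; "gripper": the gripper command: -1 is shut, 1 is fully open, values between are in proportion. A call has 1 to 5 rows; each row shifts and turns the pose as measured when the row begins; what a row does not reach is not made up. A row lasts 1/8 s, in which the tool goes at most 62.5 mm and 10.7 degrees, less where a joint would pass 70% of its speed; a pose out of reach is approached as far as the arm can. A call is refused whole if a number of a shift passes 62.5 or a number of a turn 10.7, either way. A call with a gripper value outside its range is refused whole. The fingers move at their own pace and stop on an object; the grip force is fixed at half the most. Time passes only in rows, so rows that do not move let the fingers close. It gives the time, the measured TCP pose, the force and the opening at its end, in the units of the state.
- r.sense(): the state, without advancing time (a new reading comes with each control period).
- capture(name): name is "scene" or "top"; returns the picture (420x560x3 uint8, red, green, blue); there is no depth.
- get_calibration(name): a dict with "mtx" (3x3 intrinsics, pixels), "xyz" and "attitude" of the camera in the world. Camera axes: x right, y down, z forward; pixel columns grow to the right and rows downward; lengths in m; the calibration is good to about 2 mm. A picture is of the moment at which its call begins. get_calibration takes no time and is no camera call.
- order.close_job(): hands the job in, once; it reports no verdict.
Trained networks look in the newest picture that a camera, given by its name, has taken for a name from the list of things; names that differ only in an ending like _2 or _b are one class to them, and where a whole thing is asked for, a point or a joint stands for the part that bears it (a point fixed in the world has none). Each returns a list of dicts, best first, with "conf" (0 to 1); they miss things now and then, are a little off and sometimes report something else, mostly with a low value. They report only what shows in the picture. A call takes as long as a camera call. They do not tell look-alikes from the thing itself.
- trace(camera, target): "region" (420x560 bool, what is visible of it) and "box" ([centre column, centre row, width, height] in pixels, round what is visible of it).
The state is a dict: "clock": time; "q": joint angles; "joint_velocities": joint speeds; "tau": joint torques, N m; "position": TCP position; "tcp_rot": TCP orientation; "wrist_force": force on the tool from outside, world axes, zero at the start; "ft_torque": the same for the moment, N m; "finger_gap": opening from 0.0 (shut) to 1.0 (fully open).
Only numpy, scipy, OpenCV 4.12 (cv2) and the standard library are available. Lean on these libraries where they do the work, as an engineer would, in place of code of your own. Each camera call takes 0.05 s, during which the arm holds its last target.

TASK

A finished walking stick is to be laid across the two V-shaped rests, so they must be level. Take the crank by its wooden grip, fit its hub fully down over the pinned top of the screw jack's shaft, and wind it clockwise until the jack's V rest is level with the V rest on the fixed pillar beside it. Leave the crank standing on the shaft.

Things in the scene. Friction and masses are not known exactly. Their poses are not given: they have to be found in the camera images.
- crank: Loose steel crank, 0.26 kg, standing on its hub (sizes in mm). Origin: centre of hub's underside, z up, x along the arm. Hub 42 wide, 34 high, bore 26, lowest 18 slotted 16 wide along y. Arm tops at 42 (hub cap 47). Grip: upright wooden cylinder 24 wide at x = 65, z 46 to 104 (pin end 107); it turns stiffly on its axle, so a hand may keep its direction as it circles. Not the T-key.
- drive (a point): On the jack screw's axis, on the 46 mm flange where the hub stands when fitted, 135 mm up; turns with the screw. Shaft 20 wide, 30 high (mm), tapered top; cross pin along y, 38 mm long, 8 thick, centre 8 above. Hub slides on with its y along the pin either way, within 15 deg and 3 mm, then has 15 deg play. Clockwise from above lifts the rest 36 mm a turn, 0.1 N m, over 1.5 turns; stays put.
- saddle (a point): Bottom of the V in the jack's wooden V rest (68 mm wide, horn tops 20 mm above this point), on the arm of the jack's carriage, 125 mm to one side of the screw. It moves straight up and down as the screw turns; z up.
- pillar_v (a point): Bottom of the V in the like wooden V rest on the fixed round steel pillar (32 mm across), standing alone past the jack's rest, in line with it. It gives the height to reach: 20 to 52 mm above the jack rest's start. z up.
Mind the look-alikes: they are no part of the job. What is shaped like the crank but blue or orange is not meant.

How it is judged:
On the way:
1. the crank stands fully down on the shaft, before the rest has been moved (horizontal distance between crank and drive below 0.006 m and z of crank in the frame of drive between -0.005 and 0.007 m and distance of saddle from where it was at the start of the episode below 0.008 m), for 0.1 s.
At the end, for the whole second after the job is handed in: the V of the jack's rest is within 10 mm of the height of the pillar's V, and the crank stands at rest on the shaft: fully down to 8 mm, centred to 8 mm, upright to 11 degrees (z of saddle in the frame of pillar_v between -0.01 and 0.01 m and horizontal distance between crank and drive below 0.008 m and z of crank in the frame of drive below 0.008 m and angle between crank's own z axis and vertical below 0.2 rad and linear speed of crank below 0.02 m/s); the robot touches nothing.
It also fails if it takes over 64 s, if anything falls off the work surface, if the arm or the gripper's body presses on something with over 40 N, if the wrist force passes 120 N, or if a joint passes its speed limit or range.

## Working session

There is one attempt and no reset: what is moved stays moved. The work goes in short steps, Python scripts to look and compute and a shell command to move; the robot and the scene stay as the last step left them, time stands still between calls to the robot, and variables do not carry over. Pictures are saved under pics/ and viewed, and the job is handed in when it is done.

```bash
ls; mkdir -p pics
python3 - <<'E'
from plant import r,capture,get_calibration,trace
import cv2
for n in("scene","top"):
    im=capture(n); cv2.imwrite(f"pics/{n}0.png",im[:,:,::-1])
    c=get_calibration(n); print(n,c)
    for t in("crank","drive","saddle","pillar_v"):
        try: print(t,[(d["box"],round(d["conf"],2)) for d in trace(n,t)])
        except Exception as e: print(t,e)
print(r.sense())
E
```

```text
pics
scene {'mtx': array([[445.80798695,   0.        , 286.37990868],
       [  0.        , 445.80798695, 207.26327475],
       [  0.        ,   0.        ,   1.        ]]), 'xyz': array([ 0.79166272, -0.27469112,  0.85421248]), 'attitude': array([-0.23368744,  0.89733877,  0.36098169, -0.09932537])}
crank [([146.0, 273.6, 32.8, 40.8], 0.76), ([163.1, 385.9, 56.2, 60.2], 0.68)]
drive [([348.9, 204.8, 23.4, 38.5], 0.58)]
saddle [([363.6, 190.4, 63.4, 82.5], 0.96)]
pillar_v [([411.2, 118.2, 38.7, 58.7], 0.62)]
top {'mtx': array([[381.93825396,   0.        , 282.27040461],
       [  0.        , 381.93825396, 206.25386872],
       [  0.        ,   0.        ,   1.        ]]), 'xyz': array([0.32566895, 0.02475789, 1.026115  ]), 'attitude': array([-0.05609836,  0.71372447, -0.6969123 ,  0.04199537])}
crank [([433.6, 177.3, 51.2, 31.5], 0.9), ([393.4, 244.3, 22.9, 39.2], 0.8), ([391.1, 193.8, 25.3, 43.5], 0.76)]
drive [([257.1, 156.2, 17.6, 20.9], 0.56)]
saddle [([233.2, 167.1, 67.9, 23.7], 0.84)]
pillar_v []
{'clock': 0.5, 'q': array([ 1.16400798e+00,  2.86302937e-01,  1.57673802e+00,  2.51343041e-05,
        1.27860418e+00, -1.50035562e-01]), 'joint_velocities': array([-0.00120322,  0.0001911 , -0.00075691, -0.00160514,  0.00031634,
       -0.00056513]), 'tau': array([-7.36820516e-05, -4.05456448e+01, -2.92557031e+01, -1.70662602e-04,
        1.12146230e-03, -8.80688482e-07]), 'position': array([0.17138544, 0.65284673, 0.19970229]), 'tcp_rot': array([-0.70127221,  0.70130322, -0.09054251,  0.09051594]), 'wrist_force': array([ 0.13471291, -0.59352503,  0.38618577]), 'ft_torque': array([-0.01203824, -0.00930646,  0.00530305]), 'finger_gap': 0.9978524317482704}
```

View pics/scene0.png

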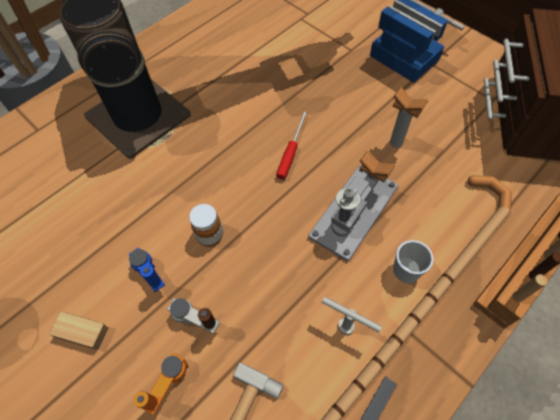

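View pics/top0.png

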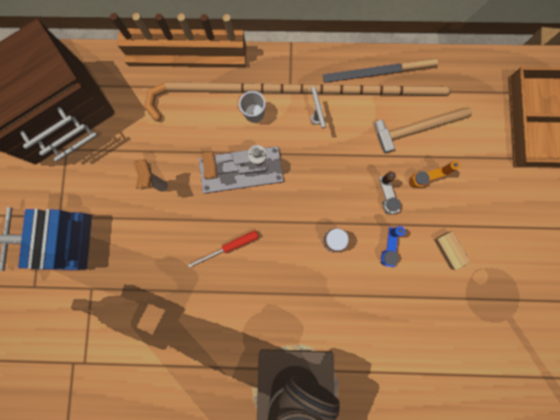

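```bash
cat > h.py <<'E'
import numpy as np,cv2
from scipy.spatial.transform import Rotation as R
from plant import get_calibration
def cam(n):
    c=get_calibration(n); q=c["attitude"]
    return c["mtx"],np.array(c["xyz"]),R.from_quat([q[1],q[2],q[3],q[0]]).as_matrix()
def proj(n,P):
    K,t,A=cam(n); p=(np.atleast_2d(P)-t)@A; p=p@K.T; return p[:,:2]/p[:,2:]
def atz(n,uv,z):
    K,t,A=cam(n); d=A@np.linalg.solve(K,[uv[0],uv[1],1.]); return t+d*(z-t[2])/d[2]
def tri(uv1,uv2):
    M=[];b=[]
    for n,uv in(("scene",uv1),("top",uv2)):
        K,t,A=cam(n); d=A@np.linalg.solve(K,[uv[0],uv[1],1.]); d/=np.linalg.norm(d)
        Pm=np.eye(3)-np.outer(d,d); M.append(Pm); b.append(Pm@t)
    x=np.linalg.lstsq(np.vstack(M),np.hstack(b),rcond=None)[0]
    return x,[np.round(proj("scene",x)[0]-uv1,1),np.round(proj("top",x)[0]-uv2,1)]
def crop(im,x,y,w,h,s,f):
    cv2.imwrite(f,cv2.resize(im[y:y+h,x:x+w,::-1],None,fx=s,fy=s,interpolation=cv2.INTER_CUBIC))
E
python3 - <<'E'
from h import *
t=cv2.imread("pics/top0.png")[:,:,::-1];s=cv2.imread("pics/scene0.png")[:,:,::-1]
print(proj("top",[[0.17,0.65,0.2],[0,0,0]]),proj("scene",[[0.17,0.65,0.2],[0,0,0]]))
crop(t,360,150,70,75,8,"pics/c1.png"); crop(s,150,280,80,70,8,"pics/c2.png")
crop(t,190,135,105,65,7,"pics/c3.png"); crop(s,300,80,130,185,3.2,"pics/c4.png"); crop(t,120,140,110,70,7,"pics/c5.png")
E
```

```text
[[ -7.1540445  326.34434499]
 [296.15981418 389.34008622]] [[367.25994581 -48.57318059]
 [137.99944482 115.35345138]]
```

View pics/c1.png

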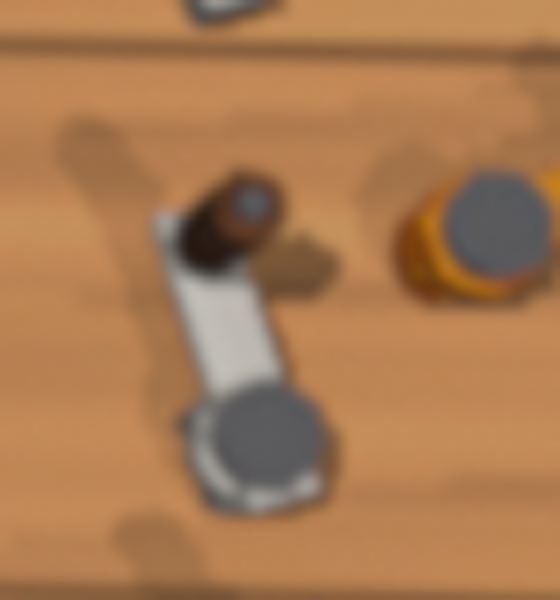

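View pics/c2.png

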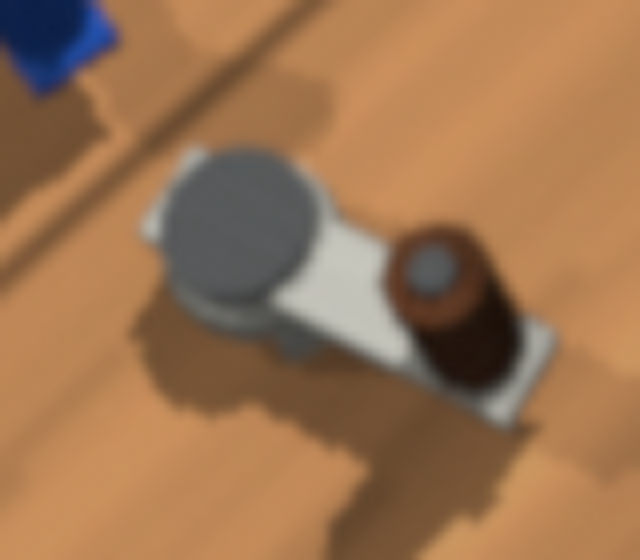

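View pics/c3.png

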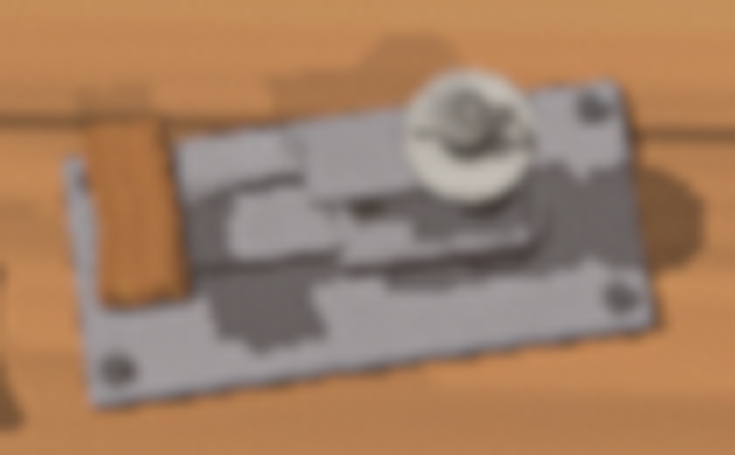

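View pics/c4.png

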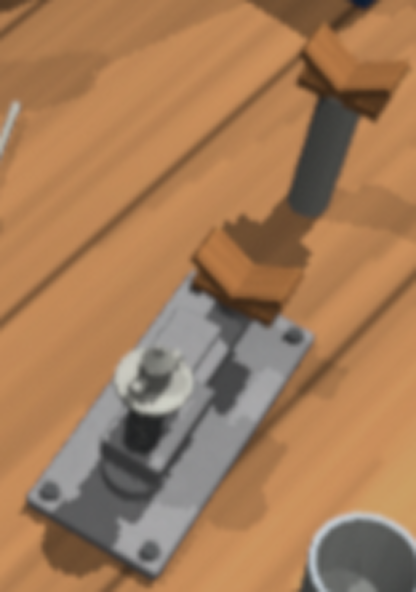

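View pics/c5.png

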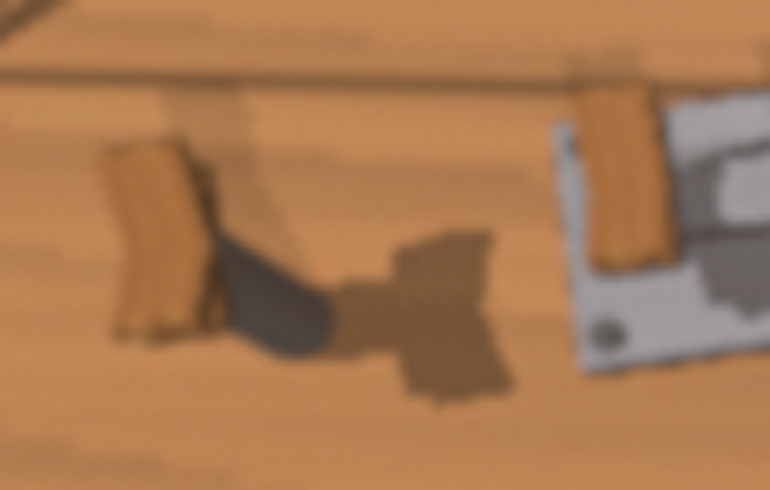

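Run:
```python
from h import *
t=cv2.imread("pics/top0.png")[:,:,::-1];s=cv2.imread("pics/scene0.png")[:,:,::-1]
f=lambda X,Y,sc,x0,y0:np.array([(X+.5)/sc-.5+x0,(Y+.5)/sc-.5+y0])
hc_t=f(270,437,8,360,150);gt_t=f(252,203,8,360,150)
hc_s=f(240,225,8,150,280);gt_s=f(433,270,8,150,280)
print("cap",tri(hc_s,hc_t),atz("top",hc_t,.047),atz("scene",hc_s,.047))
print("grip",tri(gt_s,gt_t),atz("top",gt_t,.107),atz("scene",gt_s,.107))
crop(t,240,140,36,30,20,"pics/c6.png");crop(s,328,178,40,40,15,"pics/c7.png")
crop(t,125,150,100,50,8,"pics/c8.png");crop(s,350,85,85,100,6,"pics/c9.png")
```

```text
cap (array([ 0.47428317, -0.24149989,  0.0435921 ]), [array([ 0.4, -0.1]), array([0.2, 0.1])]) [ 0.47409273 -0.23994859  0.047     ] [ 0.47523297 -0.24223265  0.047     ]
grip (array([ 0.53661195, -0.22097907,  0.10621457]), [array([ 0.9, -0.2]), array([0.6, 0.3])]) [ 0.53720138 -0.21933783  0.107     ] [ 0.53600696 -0.22240598  0.107     ]
```

View pics/c6.png

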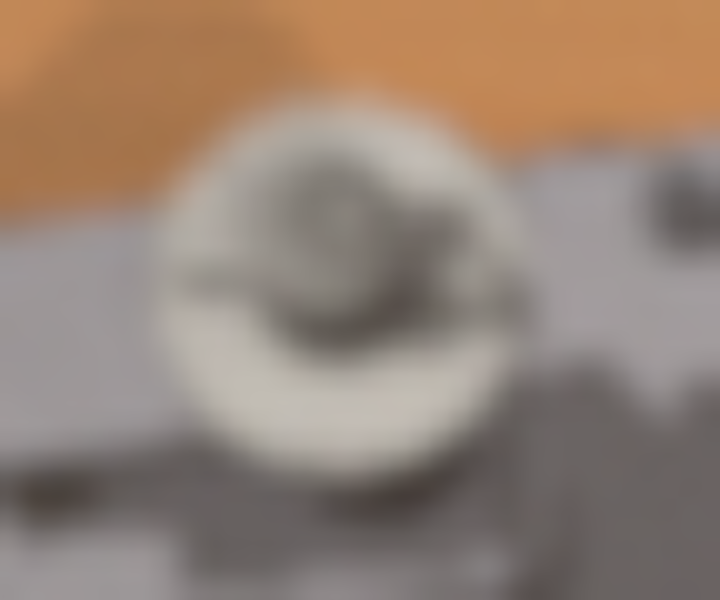

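View pics/c7.png

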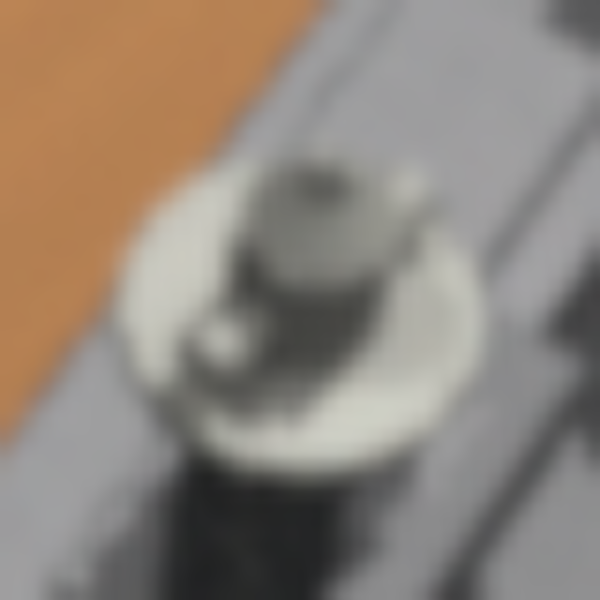

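View pics/c9.png

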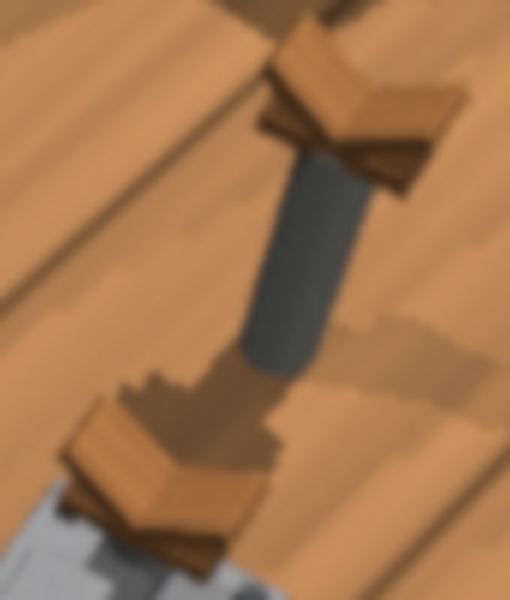

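```bash
cat >> h.py <<'E'
f=lambda X,Y,sc,x0,y0:np.array([(X+.5)/sc-.5+x0,(Y+.5)/sc-.5+y0])
E
python3 - <<'E'
from h import *
g=lambda p:np.round((p-[240,140]+.5)*20-.5,0)
a=atz("scene",f(212,342,15,328,178),.144);b=atz("scene",f(408,190,15,328,178),.144)
print(a,b,np.linalg.norm(a-b),(a+b)/2,np.degrees(np.arctan2(*(b-a)[[1,0]])))
for p in(a,b,(a+b)/2): print(g(proj("top",p)[0]))
fl_s=f(303,315,15,328,178);fl_t=f(345,290,20,240,140)
print("flange",tri(fl_s,fl_t),atz("scene",fl_s,.135),atz("top",fl_t,.135))
st_s=f(320,215,15,328,178);st_t=f(335,210,20,240,140)
print("shafttop",tri(st_s,st_t),atz("scene",st_s,.165),atz("top",st_t,.165))
# saddle V: ends of V line in scene & top
for nm,s_,t_ in(("pilV_near",(335,147),(218,240)),("pilV_far",(370,90),(122,240))):
    pass
E
```

```text
[0.57228011 0.089681   0.144     ] [0.57565832 0.12317064 0.144     ] 0.0336595926611079 [0.57396921 0.10642582 0.144     ] 84.23987702189291
[497. 298.]
[217. 265.]
[357. 281.]
flange (array([0.57516206, 0.10771296, 0.13252549]), [array([ 0.8, -0.2]), array([0.5, 0.4])]) [0.57516249 0.10508797 0.135     ] [0.57541337 0.10864877 0.135     ]
shafttop (array([0.57638996, 0.10592007, 0.16048707]), [array([ 1.2, -0.3]), array([0.8, 0.6])]) [0.57664572 0.10137521 0.165     ] [0.57656318 0.10731934 0.165     ]
```

View pics/c8.png

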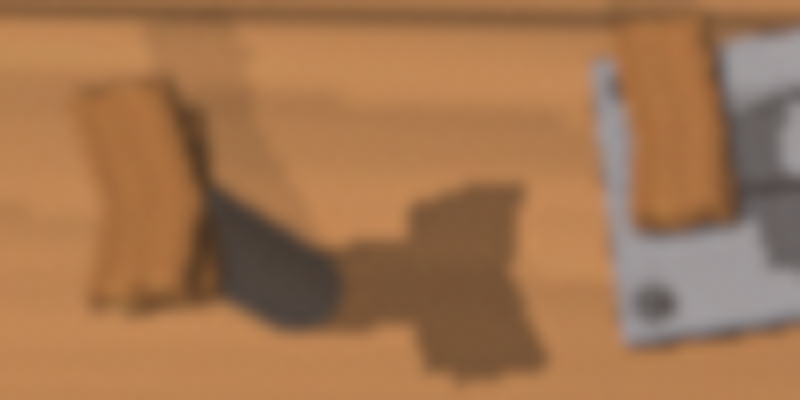

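Run:
```python
from h import *
from plant import r
S=lambda x,y:f(x,y,6,350,85); T=lambda x,y:f(x,y,8,125,150)
for nm,s_,t_ in(("pil near",(337,143),(203,192)),("pil far",(366,90),(108,200)),("sad near",(137,522),(722,128)),("sad far",(178,468),(632,140)),
  ("pil hornL mid",(290,42),(130,305)),("sad hornL mid",(85,430),(690,225))):
    p,e=tri(S(*s_),T(*t_)); print(nm,p.round(4),e)
q=r.sense()["tcp_rot"]; A=R.from_quat([q[1],q[2],q[3],q[0]]).as_matrix(); print(A.round(3), np.degrees(np.arctan2(A[1,2],A[0,2])))
```

```text
pil near [0.5212 0.3629 0.1326] [array([ 1. , -0.3]), array([0.7, 0.6])]
pil far [0.516  0.3883 0.1367] [array([ 1.8, -0.7]), array([1.3, 1.1])]
sad near [0.5561 0.2175 0.0854] [array([ 0.7, -0.2]), array([0.5, 0.4])]
sad far [0.5519 0.2461 0.0841] [array([ 0.8, -0.2]), array([0.5, 0.4])]
pil hornL mid [0.4847 0.3785 0.1441] [array([ 0.5, -0.2]), array([0.4, 0.3])]
sad hornL mid [0.5227 0.2244 0.0996] [array([-0.1,  0. ]), array([-0.1, -0.1])]
[[ 0.967 -0.     0.254]
 [-0.254 -0.     0.967]
 [-0.    -1.    -0.   ]] 75.28873398716155
```

```bash
python3 -m pendant '{"delta_pos":[[40,-45,12],[40,-45,12],[40,-45,12],[40,-45,12],[40,-45,12]],"rot":[[0,0,-9],[0,0,-9],[0,0,-9],[0,0,-9],[0,0,-9]],"gripper":[1,1,1,1,1]}'
```

```text
clock: 1.12
position: [0.3721, 0.4241, 0.2597]
tcp_rot: [-0.61, 0.61, -0.357, 0.357]
wrist_force: [0.7, 0.3, 0.0]
finger_gap: 0.997
```

```bash
python3 -m pendant '{"delta_pos":[[18,-58,0],[18,-58,0],[18,-58,0],[18,-58,0],[18,-58,0]],"rot":[[0,0,-2],[0,0,-2],[0,0,-2],[0,0,-2],[0,0,-2]],"gripper":[1,1,1,1,1]}'; python3 -m pendant '{"delta_pos":[[18,-58,0],[18,-58,0],[18,-58,0],[12,-58,0],[6,-58,0]],"rot":[[0,0,-2],[0,0,0],[0,0,0],[0,0,0],[0,0,0]],"gripper":[1,1,1,1,1]}'
python3 - <<'E'
from h import *
from plant import r
s=r.sense();q=s["tcp_rot"]; A=R.from_quat([q[1],q[2],q[3],q[0]]).as_matrix(); print(s["position"],A.round(3), np.degrees(np.arctan2(A[1,2],A[0,2])),s["q"])
E
```

```text
clock: 1.75
position: [0.4661, 0.126, 0.2633]
tcp_rot: [0.578, -0.573, 0.409, -0.413]
wrist_force: [1.7, 0.7, -0.6]
finger_gap: 0.997
clock: 2.38
position: [0.5396, -0.1738, 0.2655]
tcp_rot: [0.571, -0.564, 0.418, -0.426]
wrist_force: [0.4, 1.0, -0.0]
finger_gap: 0.998
[ 0.53956433 -0.17375427  0.26554014] [[ 0.289  0.015  0.957]
 [-0.957  0.001  0.289]
 [ 0.003 -1.     0.015]] 16.80823073422318 [-0.49472511 -0.00558516  1.78169539  0.00860026  1.35279762 -0.78986793]
```

```bash
python3 -m pendant '{"delta_pos":[[-3,-47,-40],[0,0,-50]],"rot":[[0,0.9,1.2],[0,0,0]],"gripper":[1,1]}'
python3 - <<'E'
from h import *
from plant import r,capture
im=capture("top");crop(im,345,130,90,90,6.5,"pics/d1.png")
im=capture("scene");crop(im,130,230,120,120,4.9,"pics/d2.png")
s=r.sense();q=s["tcp_rot"]; A=R.from_quat([q[1],q[2],q[3],q[0]]).as_matrix(); print(s["position"],A.round(3), np.degrees(np.arctan2(A[1,2],A[0,2])))
E
```

```text
clock: 2.62
position: [0.5394, -0.2281, 0.1804]
tcp_rot: [0.571, -0.571, 0.413, -0.421]
wrist_force: [-0.2, -0.2, -0.1]
finger_gap: 0.998
[ 0.5351405  -0.22306922  0.17358382] [[ 0.307 -0.003  0.952]
 [-0.952  0.003  0.307]
 [-0.004 -1.    -0.002]] 17.860079232503594
```

View pics/d1.png

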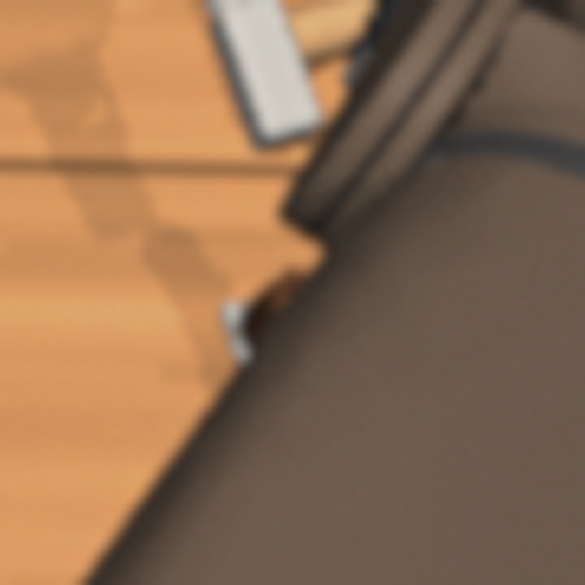

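View pics/d2.png

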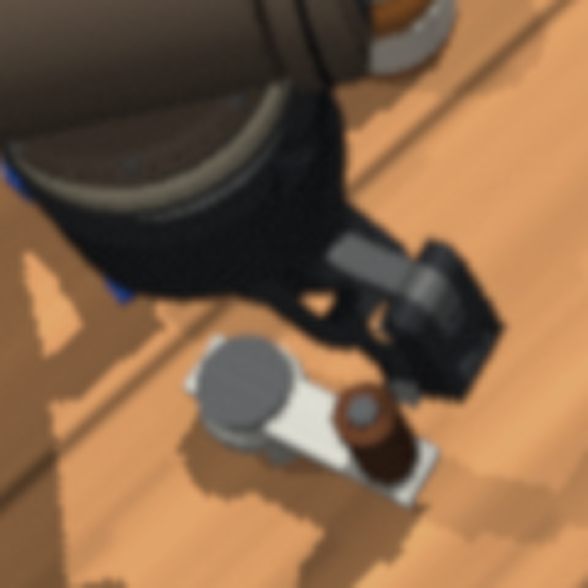

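```bash
python3 -m pendant '{"delta_pos":[[1.5,2,-50],[0,0,-45],[0,0,-12],[0,0,0]],"rot":[[0,0,0],[0,0,0],[0,0,0],[0,0,0]],"gripper":[1,1,1,1]}'
python3 - <<'E'
from h import *
from plant import r,capture
im=capture("scene");crop(im,130,230,120,120,4.9,"pics/d3.png")
s=r.sense();q=s["tcp_rot"]; A=R.from_quat([q[1],q[2],q[3],q[0]]).as_matrix(); print(s["position"],A.round(3), np.degrees(np.arctan2(A[1,2],A[0,2])))
E
```

```text
clock: 3.22
position: [0.5416, -0.2216, 0.0733]
tcp_rot: [0.573, -0.572, 0.413, -0.418]
wrist_force: [-0.0, 0.1, 0.8]
finger_gap: 0.997
[ 0.54211552 -0.2219126   0.07415341] [[ 0.309  0.009  0.951]
 [-0.951 -0.004  0.309]
 [ 0.006 -1.     0.007]] 18.024289583457136
```

View pics/d3.png

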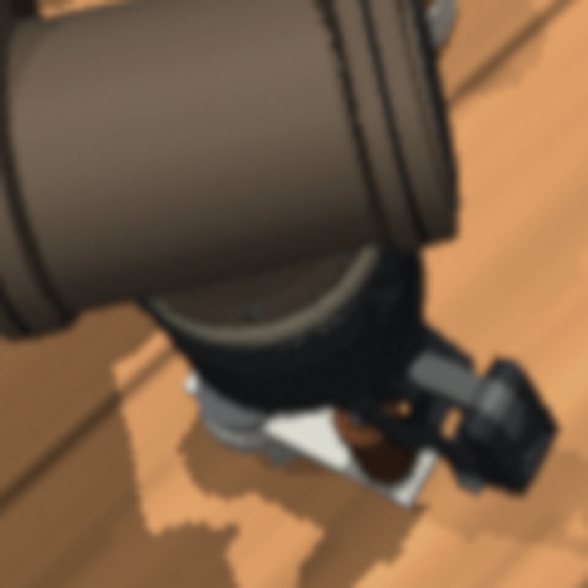

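```bash
python3 -m pendant '{"delta_pos":[[-5,0.7,-9],[-0.5,0,-9],[0,0,0]],"rot":[[0,0.5,0.1],[0,0,0],[0,0,0]],"gripper":[1,1,1]}'; python3 -c "
from plant import r
print(r.sense()['position'])"
```

```text
clock: 3.65
position: [0.539, -0.2226, 0.06]
tcp_rot: [-0.572, 0.574, -0.411, 0.418]
wrist_force: [-0.4, -0.4, 0.4]
finger_gap: 1.002
[ 0.53900351 -0.22255878  0.06001072]
```

```bash
python3 -m pendant '{"delta_pos":[[-2.5,1.5,-4],[0,0,0],[0,0,0],[0,0,0]],"rot":[[0,0,0],[0,0,0],[0,0,0],[0,0,0]],"gripper":[1,0.3,-0.3,-0.7]}';python3 -m pendant '{"delta_pos":[[0,0,0],[0,0,0],[0,0,0]],"rot":[[0,0,0],[0,0,0],[0,0,0]],"gripper":[-1,-1,-1]}'
python3 - <<'E'
from h import *
from plant import r,capture
im=capture("scene");crop(im,130,230,120,120,4.9,"pics/d4.png")
s=r.sense();q=s["tcp_rot"]; A=R.from_quat([q[1],q[2],q[3],q[0]]).as_matrix(); print(s["position"],A.round(3), np.degrees(np.arctan2(A[1,2],A[0,2])),s["wrist_force"])
E
```

```text
clock: 4.15
position: [0.5366, -0.2213, 0.0562]
tcp_rot: [-0.572, 0.574, -0.411, 0.419]
wrist_force: [0.1, -0.0, -0.7]
finger_gap: 0.376
clock: 4.53
position: [0.5366, -0.2214, 0.0566]
tcp_rot: [-0.571, 0.574, -0.411, 0.419]
wrist_force: [0.7, -0.5, 0.0]
finger_gap: 0.254
[ 0.53664673 -0.22140683  0.05660694] [[ 0.311  0.007  0.95 ]
 [-0.95  -0.009  0.312]
 [ 0.01  -1.     0.004]] 18.15173044095059 [-0.9777468  -0.64429932 -0.59610457]
```

View pics/d4.png

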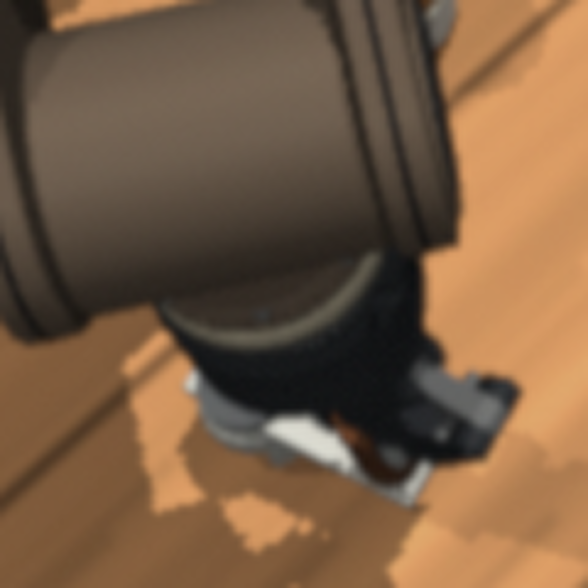

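```bash
python3 -m pendant '{"delta_pos":[[0,0,20],[0,0,40],[0,0,45],[0,0,45],[0,0,45]],"rot":[[0,0,0],[0,0,0],[0,0,0],[0,0,0],[0,0,0]],"gripper":[-1,-1,-1,-1,-1]}'
python3 - <<'E'
from h import *
from plant import r,capture
im=capture("scene");cv2.imwrite("pics/e1.png",im[:,:,::-1])
s=r.sense();q=s["tcp_rot"]; A=R.from_quat([q[1],q[2],q[3],q[0]]).as_matrix(); print(s["position"],A.round(3), np.degrees(np.arctan2(A[1,2],A[0,2])),s["wrist_force"])
E
```

```text
clock: 5.2
position: [0.532, -0.2177, 0.2534]
tcp_rot: [-0.572, 0.573, -0.416, 0.414]
wrist_force: [1.0, -0.9, -3.2]
finger_gap: 0.25
[ 0.53485306 -0.21951994  0.262051  ] [[ 0.311  0.008  0.95 ]
 [-0.95  -0.008  0.311]
 [ 0.01  -1.     0.005]] 18.125370811243776 [ 1.49567324 -0.59166056  4.07005785]
```

View pics/e1.png

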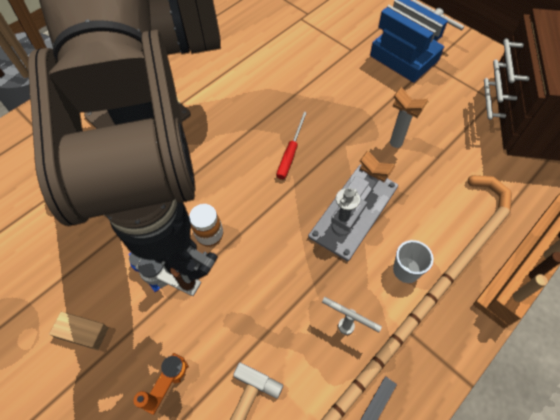

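```bash
python3 -m pendant '{"delta_pos":[[10,30,0],[18,50,0],[18,55,0],[18,55,0],[18,50,0]],"rot":[[0,0,-4],[0,0,-4],[0,0,-4],[0,0,-4],[0,0,-4]],"gripper":[-1,-1,-1,-1,-1]}'
python3 -m pendant '{"delta_pos":[[15,45,0],[6,20,0],[0,0,0]],"rot":[[0,0,-3],[0,0,-1],[0,0,0]],"gripper":[-1,-1,-1]}'
python3 - <<'E'
from h import *
from plant import r,capture
im=capture("scene");cv2.imwrite("pics/e2.png",im[:,:,::-1]);crop(im,280,130,140,140,4,"pics/e2c.png")
im=capture("top");crop(im,200,90,120,120,5,"pics/e2t.png")
s=r.sense();q=s["tcp_rot"]; A=R.from_quat([q[1],q[2],q[3],q[0]]).as_matrix(); print(s["position"],A.round(3), np.degrees(np.arctan2(A[1,2],A[0,2])),s["wrist_force"])
E
```

```text
clock: 5.88
position: [0.6185, 0.0233, 0.2684]
tcp_rot: [-0.486, 0.487, -0.505, 0.52]
wrist_force: [0.8, -0.5, -2.6]
finger_gap: 0.252
clock: 6.25
position: [0.6396, 0.0952, 0.2686]
tcp_rot: [-0.469, 0.469, -0.522, 0.536]
wrist_force: [-0.1, -0.3, -2.3]
finger_gap: 0.251
[0.63942249 0.09330954 0.26862321] [[-0.121  0.014  0.993]
 [-0.993 -0.016 -0.121]
 [ 0.014 -1.     0.015]] -6.937497431401262 [ 0.08454399  0.32506059 -3.13863073]
```

View pics/e2c.png

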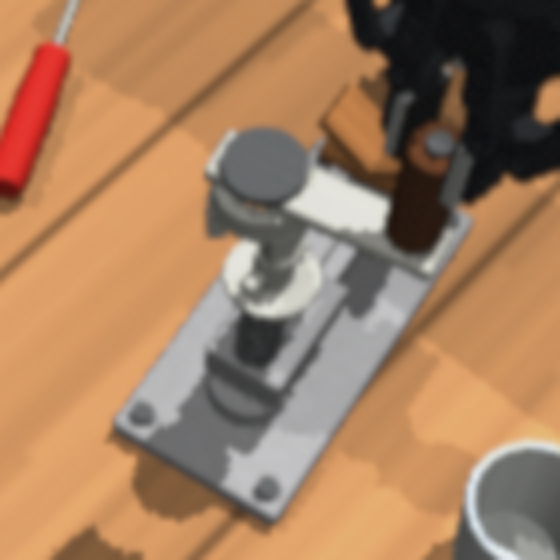

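View pics/e2t.png

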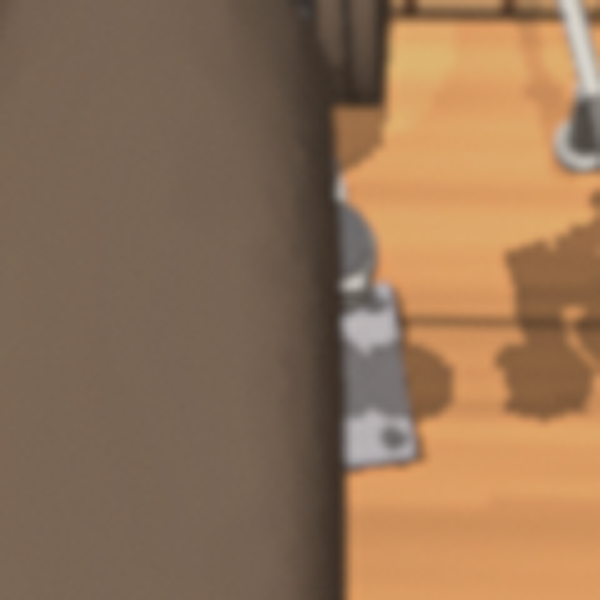

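Run:
```python
from h import *
from plant import r
im=cv2.imread("pics/e2.png")[:,:,::-1]
crop(im,328,150,70,60,11,"pics/e3.png")
z=r.sense()["position"][2]-.0566
c=atz("scene",f(265,164,4,280,130),z+.047);g=atz("scene",f(440,143,4,280,130),z+.107)
print(c,g,np.linalg.norm(c-g),np.degrees(np.arctan2(*(g-c)[[1,0]])))
```

```text
[0.57678591 0.07737863 0.25902321] [0.63842997 0.09262986 0.31902321] 0.08736469728712287 13.896375600613023
```

View pics/e3.png

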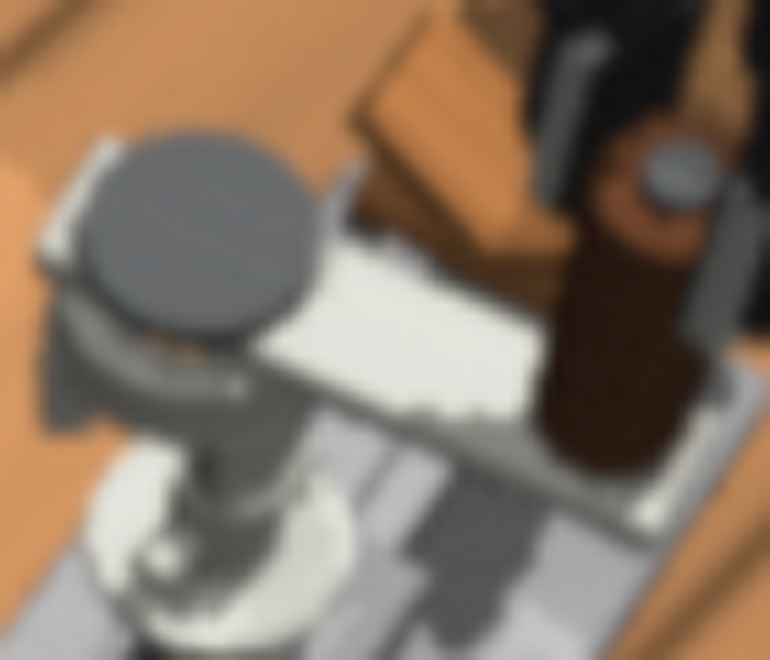

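```bash
cat >> h.py <<'E'
def crankpts(hub,yaw,pitch=0,roll=0):
    A=(R.from_euler('z',yaw,degrees=True)*R.from_euler('y',pitch,degrees=True)*R.from_euler('x',roll,degrees=True)).as_matrix()
    P={'cap':[0,0,.047],'pin':[.065,0,.107],'gb':[.065,0,.046],'gt':[.065,0,.104],'hub0':[0,0,0]}
    return {k:np.array(hub)+A@np.array(v) for k,v in P.items()}
def draw(im,hub,yaw,pitch,roll,x0,y0,w,h,s,fn,n="scene"):
    A=(R.from_euler('z',yaw,degrees=True)*R.from_euler('y',pitch,degrees=True)*R.from_euler('x',roll,degrees=True)).as_matrix()
    b=cv2.resize(im[y0:y0+h,x0:x0+w,::-1],None,fx=s,fy=s,interpolation=cv2.INTER_CUBIC).copy()
    t=np.linspace(0,2*np.pi,40);c=np.c_[np.cos(t),np.sin(t)]
    def ring(cx,rad,z,col):
        P=np.c_[cx+rad*c[:,0],rad*c[:,1],0*t+z]@A.T+hub
        uv=(proj(n,P)-[x0,y0]+.5)*s-.5
        cv2.polylines(b,[uv.round().astype(int)],True,col,1)
    ring(0,.021,.034,(0,255,0));ring(0,.021,0,(0,255,0));ring(.065,.012,.104,(255,0,0));ring(.065,.012,.046,(255,0,0));ring(0,.017,.047,(0,0,255))
    cv2.imwrite(fn,b)
E
python3 - <<'E'
from h import *
from scipy.optimize import least_squares
im=cv2.imread("pics/e2.png")[:,:,::-1]
F=lambda x,y:f(x,y,11,328,150)
obs={'cap':F(200,232),'pin':F(683,172),'gb':F(618,422)}
tcp=np.array([.6394,.0933,.2686])
def res(p):
    K=crankpts(p[:3],p[3],p[4],0)
    e=np.hstack([proj("scene",K[k])[0]-obs[k] for k in obs])
    g=(K['gb']+K['gt'])/2
    return np.hstack([e,(g-tcp-[0,0,.019])/.003])
o=least_squares(res,[.575,.08,.21,13,0]);print(o.x,o.fun.round(2))
draw(im,o.x[:3],o.x[3],o.x[4],0,328,150,70,60,11,"pics/e4.png")
E
```

```text
[ 0.5781144   0.07823006  0.21089461 13.58713296 -1.55633185] [ 0.34  0.21  0.15 -0.11 -0.45 -0.11 -0.04 -0.09  0.01]
```

View pics/e4.png

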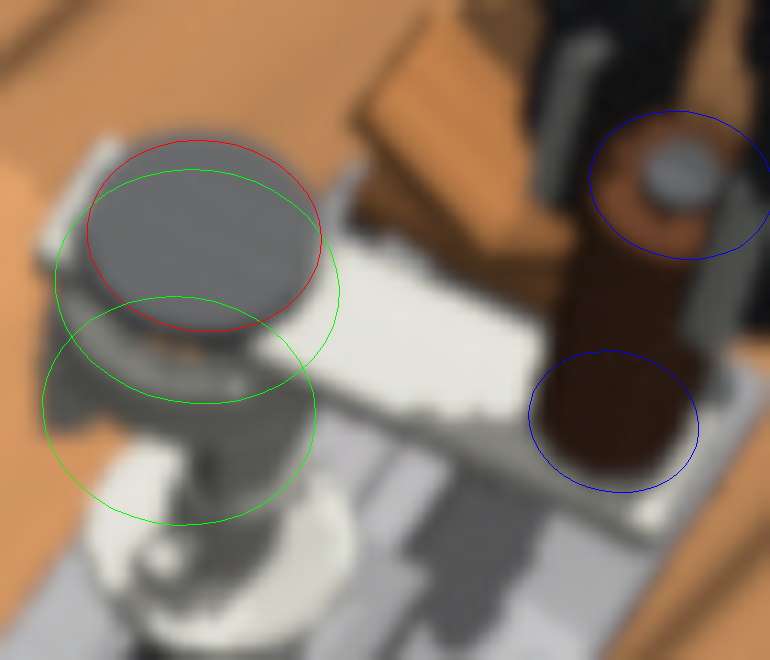

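```bash
python3 -m pendant '{"delta_pos":[[0,1,0],[0,1,0],[0,1,0],[0,1,0],[0,0,0]],"rot":[[-0.5,0.4,-4],[-0.4,0.4,-5],[0,0,-5],[0,0,-5],[0,0,0]],"gripper":[-1,-1,-1,-1,-1]}'
cat > look.py <<'E'
from h import *
from plant import r,capture
import sys
im=capture("scene");n=sys.argv[1];cv2.imwrite(f"pics/{n}.png",im[:,:,::-1]);crop(im,328,150,70,60,11,f"pics/{n}c.png")
s=r.sense();q=s["tcp_rot"]; A=R.from_quat([q[1],q[2],q[3],q[0]]).as_matrix(); print(s["clock"],s["position"].round(4),"toolY",A[:,1].round(3), "jaw",np.degrees(np.arctan2(A[1,2],A[0,2])),s["wrist_force"].round(1),s["ft_torque"].round(2),s["finger_gap"])
E
python3 look.py e5
```

```text
clock: 6.98
position: [0.6384, 0.0889, 0.2693]
tcp_rot: [-0.36, 0.379, -0.594, 0.611]
wrist_force: [-0.9, 0.4, -3.1]
finger_gap: 0.252
7.025 [0.6384 0.0888 0.2693] toolY [-0.011 -0.035 -0.999] jaw -26.913909802448476 [ 0.  -0.4 -1.5] [-0.   -0.12  0.01] 0.2518500200459981
```

View pics/e5c.png

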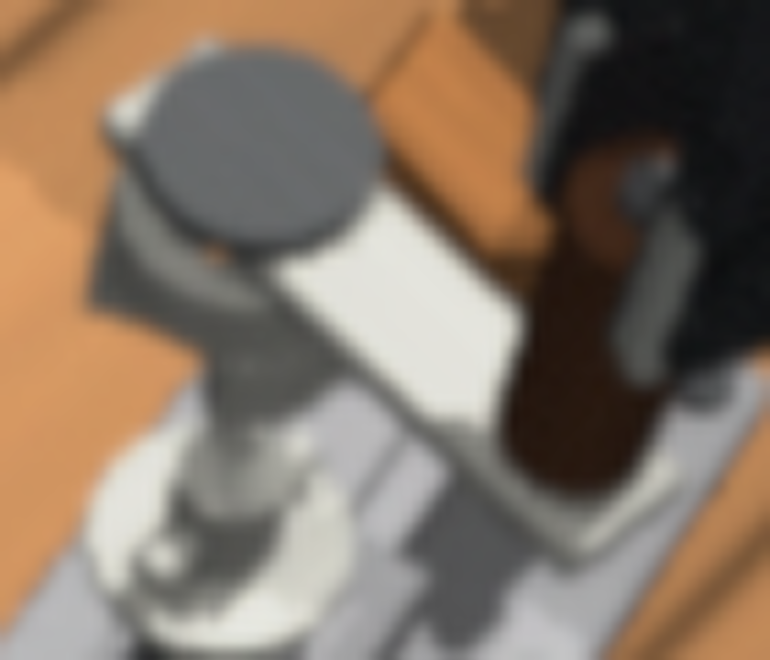

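```bash
python3 -m pendant '{"delta_pos":[[0,4,0],[0,0,0],[0,0,0]],"rot":[[2,-0.6,0],[0,0,0],[0,0,0]],"gripper":[-1,-1,-1]}'; python3 look.py e6
```

```text
clock: 7.4
position: [0.6382, 0.0917, 0.2695]
tcp_rot: [0.37, -0.37, 0.603, -0.602]
wrist_force: [-0.5, -0.8, -2.3]
finger_gap: 0.251
7.45 [0.6382 0.0917 0.2695] toolY [ 0.     0.002 -1.   ] jaw -26.88310301031997 [ 0.1  0.3 -2.7] [-0.05 -0.16 -0.02] 0.2534453890117369
```

View pics/e6c.png

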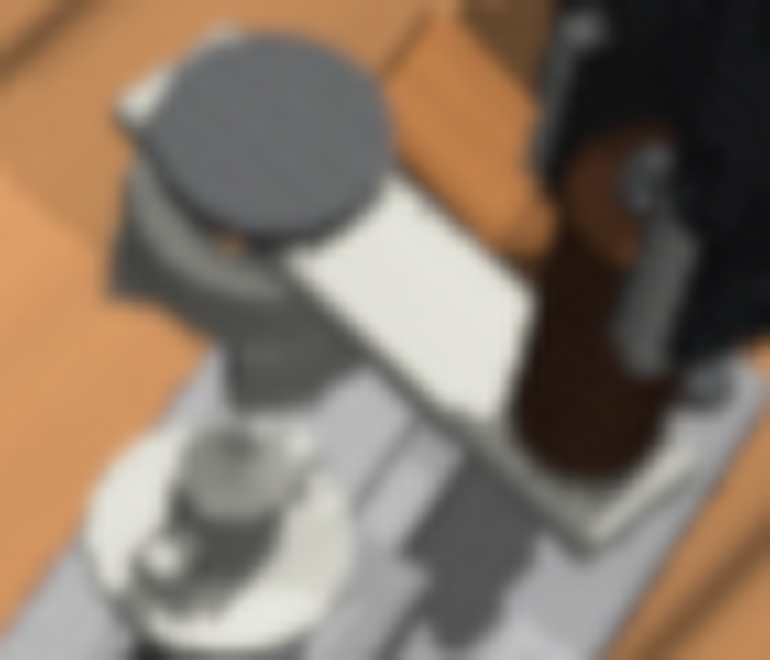

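```bash
cat >> h.py <<'E'
from scipy.optimize import least_squares
def fit(im,tcp,cap,pin,gb,fn,box=(328,150,70,60,11)):
    x0,y0,w,h,s=box; F=lambda p:f(p[0],p[1],s,x0,y0)
    obs={'cap':F(cap),'pin':F(pin),'gb':F(gb)}; tcp=np.array(tcp)
    def res(p):
        K=crankpts(p[:3],p[3],p[4],p[5]); e=np.hstack([proj("scene",K[k])[0]-obs[k] for k in obs]); g=(K['gb']+K['gt'])/2
        return np.hstack([e,(g-tcp-[0,0,.019])/.003,p[5]/3.,p[4]/3.])
    o=least_squares(res,[tcp[0]-.06,tcp[1],tcp[2]-.057,0,0,0]);print("hub",o.x[:3].round(4),"yaw,pitch,roll",o.x[3:].round(1),o.fun.round(2))
    draw(im,o.x[:3],*o.x[3:],*box,fn); return o.x
E
python3 - <<'E'
from h import *
im=cv2.imread("pics/e6.png")[:,:,::-1]
fit(im,[.6382,.0917,.2695],(270,135),(650,178),(595,425),"pics/e7.png")
E
```

```text
hub [0.5744 0.0989 0.2115] yaw,pitch,roll [-6.1 -1.2  1.6] [ 0.17  0.23  0.52 -0.04 -0.4  -0.31 -0.34 -0.56 -0.22  0.54 -0.4 ]
```

View pics/e7.png

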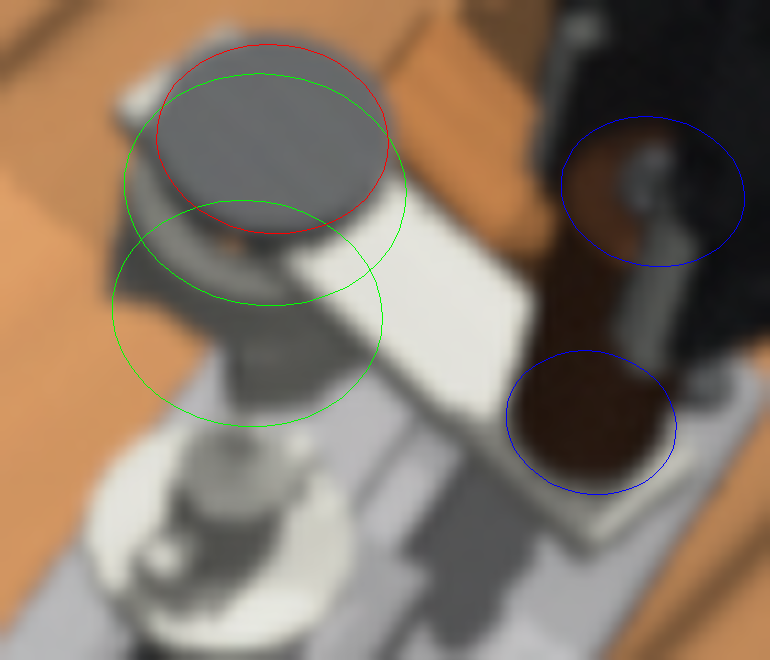

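Run:
```python
from h import *
for z in(.2129,.2115): print(atz("scene",f(270,135,11,328,150),z+.047),atz("scene",f(650,178,11,328,150),z+.107))
```

```text
[0.57327142 0.09694202 0.2599    ] [0.63593246 0.08855744 0.3199    ]
[0.57275696 0.09781746 0.2585    ] [0.63552441 0.08950922 0.3185    ]
```

```bash
python3 -m pendant '{"delta_pos":[[1.5,8,0],[0,0,-15],[0,0,-15],[0,0,0]],"rot":[[0,0,0.8],[0,0,0],[0,0,0],[0,0,0]],"gripper":[-1,-1,-1,-1]}'; python3 look.py e8
```

```text
clock: 7.95
position: [0.6391, 0.101, 0.236]
tcp_rot: [0.375, -0.375, 0.6, -0.599]
wrist_force: [0.2, -0.1, -3.2]
finger_gap: 0.249
8.0 [0.6395 0.1009 0.2369] toolY [-0.     0.002 -1.   ] jaw -25.95111559323303 [ 0.4  0.5 -2.6] [ 0.03 -0.18  0.04] 0.25411412596315336
```

View pics/e8c.png

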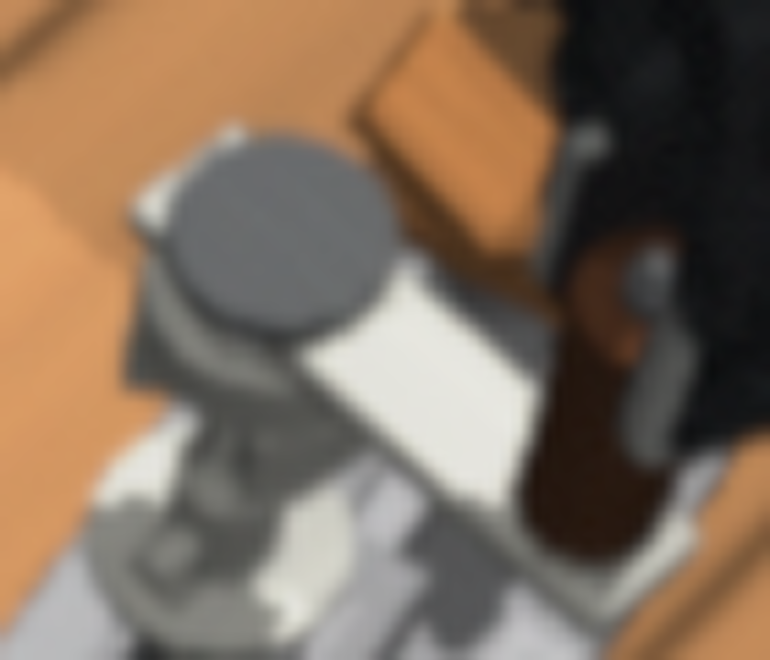

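Run:
```python
from h import *
z=.2369-.0566
a=atz("scene",f(282,232,11,328,150),z+.047);b=atz("scene",f(652,280,11,328,150),z+.107);print(a,b,b-a,np.degrees(np.arctan2(*(b-a)[[1,0]])))
im=cv2.imread("pics/e8.png")[:,:,::-1]
fit(im,[.6395,.1009,.2369],(282,232),(652,280),(597,510),"pics/e9.png")
```

```text
[0.57427687 0.10462914 0.2273    ] [0.63711143 0.09733944 0.2873    ] [ 0.06283456 -0.00728971  0.06      ] -6.617543889411036
hub [0.5753 0.1065 0.1787] yaw,pitch,roll [-5.3 -1.2  1.3] [ 0.16  0.21  0.53 -0.05 -0.3  -0.33 -0.41 -0.69 -0.29  0.45 -0.39]
```

```bash
python3 -m pendant '{"delta_pos":[[0.2,0.8,-8],[0,0,-8],[0,0,-6],[0,0,0]],"rot":[[0,0,0],[0,0,0],[0,0,0],[0,0,0]],"gripper":[-1,-1,-1,-1]}'; python3 look.py e10
```

```text
clock: 8.5
position: [0.6401, 0.1016, 0.214]
tcp_rot: [0.375, -0.374, 0.6, -0.599]
wrist_force: [0.4, 0.2, -2.9]
finger_gap: 0.254
8.55 [0.6403 0.1016 0.2145] toolY [ 0.001  0.001 -1.   ] jaw -25.965870462622735 [-0.2  0.1 -3.9] [ 0.03 -0.13  0.01] 0.25220752731660423
```

View pics/e10c.png

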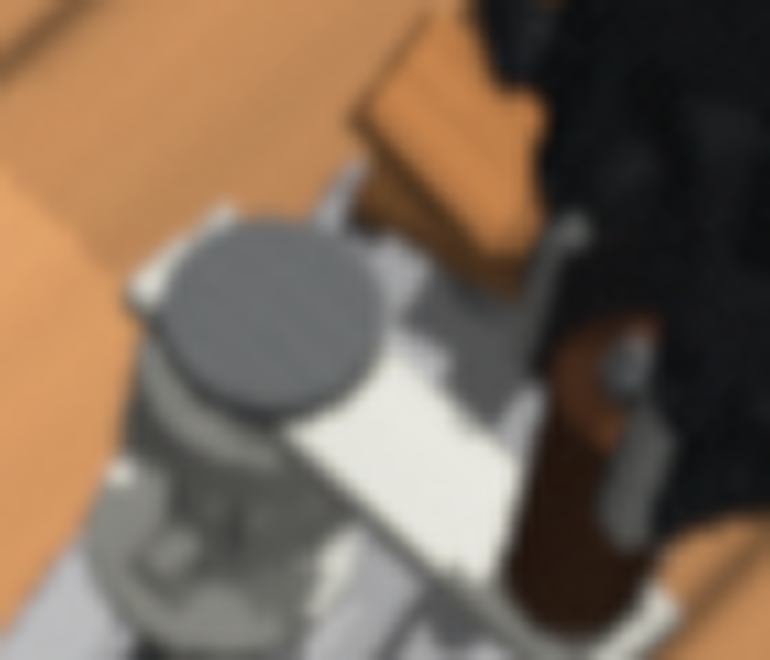

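```bash
python3 -m pendant '{"delta_pos":[[0,0,-6],[0,0,-6],[0,0,0]],"rot":[[0,0,0],[0,0,0],[0,0,0]],"gripper":[-1,-1,-1]}'; python3 -m pendant '{"delta_pos":[[0,0,-5],[0,0,-5],[0,0,0]],"rot":[[0,0,0],[0,0,0],[0,0,0]],"gripper":[-1,-1,-1]}';python3 look.py e11
```

```text
clock: 8.93
position: [0.6406, 0.1015, 0.2023]
tcp_rot: [-0.376, 0.374, -0.6, 0.6]
wrist_force: [0.1, -0.3, -3.2]
finger_gap: 0.251
clock: 9.3
position: [0.6413, 0.1016, 0.1926]
tcp_rot: [-0.377, 0.373, -0.599, 0.6]
wrist_force: [0.6, 0.4, -0.8]
finger_gap: 0.25
9.35 [0.6413 0.1016 0.1926] toolY [ 0.005  0.001 -1.   ] jaw -25.965489249389616 [-0.3  0.9 -1.9] [ 0.01 -0.22 -0.06] 0.25135665745814234
```

View pics/e11c.png

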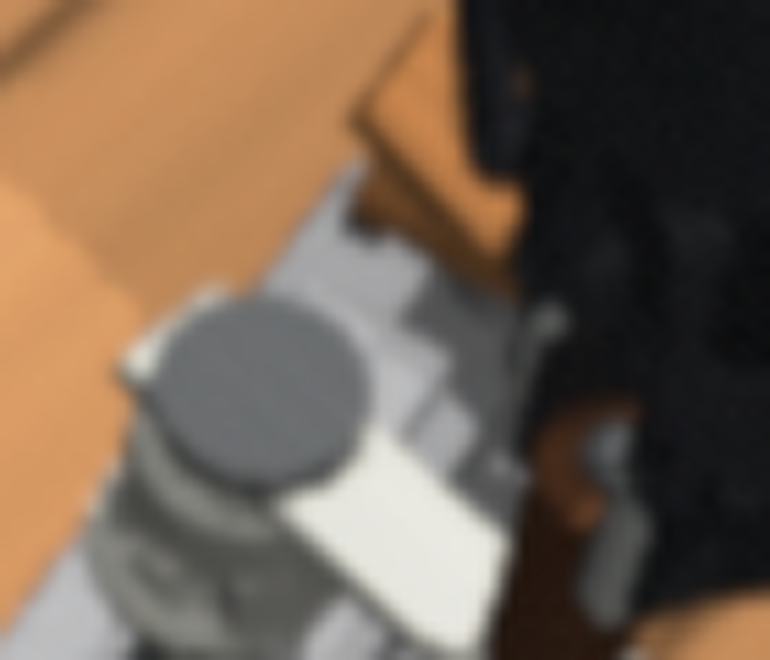

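```bash
python3 - <<'E'
from h import *
g=lambda P:((proj("scene",P)[0]-[328,150]+.5)*11-.5).round(0)
print(g([.5746,.1057,.182]),g([.5746,.1057,.190]))
E
python3 -m pendant '{"delta_pos":[[0,0,-3],[0,0,-2],[0,0,0]],"rot":[[0,0,0],[0,0,0],[0,0,0]],"gripper":[-1,-1,-1]}';python3 look.py e12
```

```text
[254. 387.] [260. 360.]
clock: 9.72
position: [0.6425, 0.1021, 0.1918]
tcp_rot: [-0.378, 0.372, -0.599, 0.6]
wrist_force: [-1.4, 0.3, 0.4]
finger_gap: 0.252
9.775 [0.6426 0.1021 0.1917] toolY [ 0.009  0.002 -1.   ] jaw -25.970741511207233 [0.2 0.8 3.5] [ 0.15  0.28 -0.04] 0.2501503218570628
```

View pics/e12c.png

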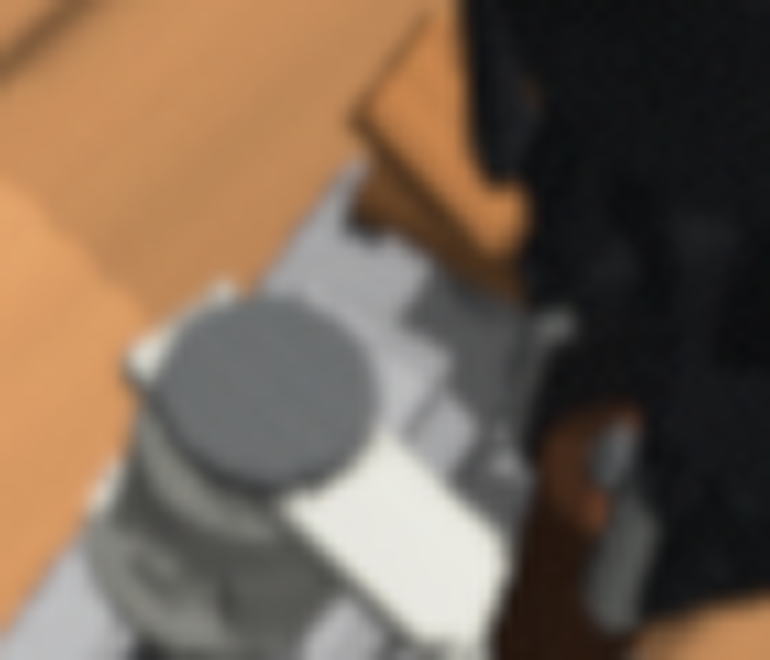

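```bash
cat > plan.py <<'E'
from h import *
from plant import r
import sys
C=np.array([.576,.108]);rad=.065;z=.1916
n=int(sys.argv[1]);st=float(sys.argv[2])
s=r.sense();p=s["position"];d=p[:2]-C
th=np.arctan2(d[1],d[0]);print("theta",np.degrees(th),"rad",np.linalg.norm(d),"z",p[2],"F",s["wrist_force"].round(1),"t",s["clock"])
q=s["tcp_rot"]; A=R.from_quat([q[1],q[2],q[3],q[0]]).as_matrix();print("toolY",A[:,1].round(3),"jaw",np.degrees(np.arctan2(A[1,2],A[0,2])).round(1), "rot fix",np.degrees([A[1,1]*-1,A[0,1],0]).round(1))
c=p[:2]
for i in range(1,n+1):
    a=th-np.radians(st)*i; t=C+rad*np.array([np.cos(a),np.sin(a)]); print(((t-c)*1000).round(0).tolist(),end=" "); c=t
print("dz",round((z-p[2])*1000,1))
E
python3 plan.py 5 12
```

```text
theta -5.081337481148473 rad 0.06681939081762861 z 0.19166882491232384 F [0.2 0.8 3.5] t 9.775
toolY [ 0.009  0.002 -1.   ] jaw -26.0 rot fix [-0.1  0.5  0. ]
[-4.0, -13.0] [-5.0, -13.0] [-8.0, -11.0] [-10.0, -9.0] [-12.0, -7.0] dz -0.1
```

```bash
python3 -m pendant '{"delta_pos":[[-4,-13,0],[-5,-13,0],[-8,-11,0],[-10,-9,0],[-12,-7,0]],"rot":[[0,0.4,0],[0,0,0],[0,0,0],[0,0,0],[0,0,0]],"gripper":[-1,-1,-1,-1,-1]}';python3 plan.py 5 12; python3 look.py f1
```

```text
clock: 10.4
position: [0.6028, 0.0462, 0.191]
tcp_rot: [0.377, -0.372, 0.6, -0.599]
wrist_force: [1.9, 3.2, -1.8]
finger_gap: 0.25
theta -66.56502448687188 rad 0.06739820456190947 z 0.19096313013933813 F [ 1.9  3.2 -1.8] t 10.4
toolY [ 0.006  0.005 -1.   ] jaw -26.0 rot fix [-0.3  0.4  0. ]
[-14.0, -2.0] [-14.0, -1.0] [-13.0, 2.0] [-13.0, 4.0] [-12.0, 7.0] dz 0.6
10.45 [0.6014 0.0456 0.1908] toolY [ 0.004  0.004 -1.   ] jaw -26.035574022102868 [1.9 0.3 1. ] [ 0.21 -0.23 -0.02] 0.25527276056072845
```

View pics/f1.png

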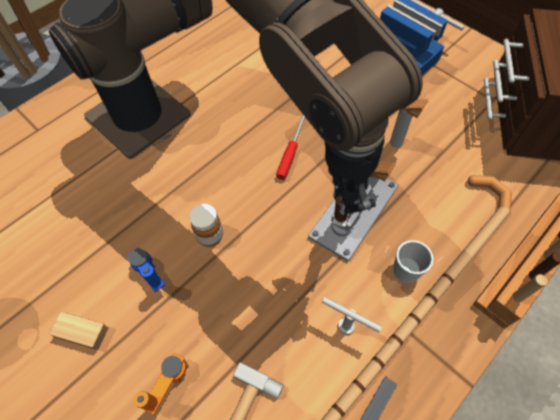

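```bash
python3 -m pendant '{"delta_pos":[[-12,-2,0],[-14,-1,0],[-13,2,0],[-13,4,0],[-12,7,0]],"rot":[[0,0.3,0],[0,0,0],[0,0,0],[0,0,0],[0,0,0]],"gripper":[-1,-1,-1,-1,-1]}';python3 plan.py 5 12
```

```text
clock: 11.08
position: [0.534, 0.0547, 0.1908]
tcp_rot: [0.375, -0.373, 0.6, -0.6]
wrist_force: [3.7, 1.4, -2.9]
finger_gap: 0.26
theta -128.2514207735382 rad 0.06781275408371315 z 0.19079388370744174 F [ 3.7  1.4 -2.9] t 11.075
toolY [ 0.002  0.002 -1.   ] jaw -26.1 rot fix [-0.1  0.1  0. ]
[-8.0, 12.0] [-8.0, 11.0] [-5.0, 13.0] [-2.0, 13.0] [1.0, 14.0] dz 0.8
```

```bash
python3 -m pendant '{"delta_pos":[[-8,12,0],[-8,11,0],[-5,13,0],[-2,13,0],[1,14,0]],"rot":[[0,0,0],[0,0,0],[0,0,0],[0,0,0],[0,0,0]],"gripper":[-1,-1,-1,-1,-1]}';python3 plan.py 5 12
```

```text
clock: 11.7
position: [0.5112, 0.1205, 0.1917]
tcp_rot: [-0.376, 0.373, -0.597, 0.602]
wrist_force: [5.1, -4.9, -2.3]
finger_gap: 0.25
theta 169.10085969776597 rad 0.06594670516228428 z 0.19173342497059292 F [ 5.1 -4.9 -2.3] t 11.7
toolY [ 0.007 -0.004 -1.   ] jaw -26.0 rot fix [0.2 0.4 0. ]
[5.0, 13.0] [7.0, 12.0] [9.0, 10.0] [11.0, 8.0] [12.0, 6.0] dz -0.1
```

```bash
python3 -m pendant '{"delta_pos":[[5,13,0],[7,12,0],[9,10,0],[11,8,0],[12,6,0]],"rot":[[0.2,0.4,0],[0,0,0],[0,0,0],[0,0,0],[0,0,0]],"gripper":[-1,-1,-1,-1,-1]}';python3 plan.py 5 12
```

```text
clock: 12.32
position: [0.555, 0.1719, 0.191]
tcp_rot: [0.371, -0.38, 0.6, -0.599]
wrist_force: [-1.1, -4.6, 0.4]
finger_gap: 0.253
theta 108.17590655687829 rad 0.0672166162919827 z 0.1910337581811458 F [-1.1 -4.6  0.4] t 12.325
toolY [-0.011 -0.006 -1.   ] jaw -25.9 rot fix [ 0.3 -0.6  0. ]
[14.0, 1.0] [14.0, 0.0] [13.0, -3.0] [12.0, -5.0] [11.0, -8.0] dz 0.6
```

```bash
python3 -m pendant '{"delta_pos":[[14,2,0],[14,0,0],[13,-3,0],[12,-5,0],[11,-8,0]],"rot":[[0.3,-0.6,0],[0,0,0],[0,0,0],[0,0,0],[0,0,0]],"gripper":[-1,-1,-1,-1,-1]}';python3 plan.py 5 12; python3 look.py f2
python3 - <<'E'
from h import *
im=cv2.imread("pics/f2.png")[:,:,::-1];crop(im,300,80,140,180,3.2,"pics/f2d.png")
E
```

```text
clock: 12.95
position: [0.6205, 0.1597, 0.19]
tcp_rot: [0.373, -0.377, 0.603, -0.596]
wrist_force: [-3.8, -0.2, 2.1]
finger_gap: 0.255
theta 49.25272891898607 rad 0.06818240528470866 z 0.19002177495500583 F [-3.8 -0.2  2.1] t 12.95
toolY [-0.01   0.005 -1.   ] jaw -25.9 rot fix [-0.3 -0.6  0. ]
[7.0, -12.0] [7.0, -12.0] [4.0, -13.0] [2.0, -13.0] [-1.0, -14.0] dz 1.6
13.0 [0.6219 0.1583 0.1901] toolY [-0.008  0.005 -1.   ] jaw -25.948953892862598 [-1.8 -1.5  2.1] [-0.19  0.63 -0.07] 0.2483567390435351
```

View pics/f2d.png

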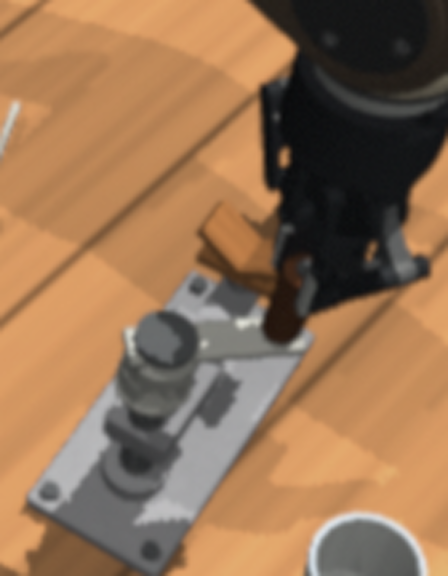

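```bash
python3 -m pendant '{"delta_pos":[[6,-11,1],[7,-12,0],[4,-13,0],[2,-13,0],[-1,-10,0]],"rot":[[-0.3,-0.5,0],[0,0,0],[0,0,0],[0,0,0],[0,0,0]],"gripper":[-1,-1,-1,-1,-1]}';python3 plan.py 5 12; python3 look.py f3
python3 - <<'E'
from h import *
im=cv2.imread("pics/f3.png")[:,:,::-1];crop(im,350,85,85,100,6,"pics/f3d.png")
E
```

```text
clock: 13.62
position: [0.6411, 0.0973, 0.1915]
tcp_rot: [0.376, -0.373, 0.601, -0.599]
wrist_force: [-1.9, 2.3, 2.0]
finger_gap: 0.25
theta -9.29414654325781 rad 0.065951687394128 z 0.19150972644886993 F [-1.9  2.3  2. ] t 13.625
toolY [ 0.002  0.005 -1.   ] jaw -26.0 rot fix [-0.3  0.1  0. ]
[-5.0, -13.0] [-6.0, -12.0] [-9.0, -11.0] [-11.0, -8.0] [-12.0, -6.0] dz 0.1
13.675 [0.641  0.0962 0.1915] toolY [ 0.002  0.004 -1.   ] jaw -26.04167964563795 [-2.1  1.8  2.6] [ 0.4   0.53 -0.01] 0.24896660223630168
```

View pics/f3d.png

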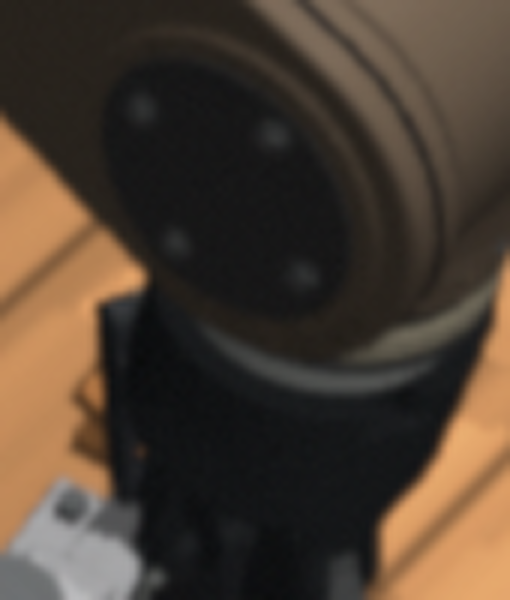

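```bash
python3 -m pendant '{"delta_pos":[[-4,-12,0],[-6,-12,0],[-9,-11,0],[-11,-8,0],[-12,-6,0]],"rot":[[0,0,0],[0,0,0],[0,0,0],[0,0,0],[0,0,0]],"gripper":[-1,-1,-1,-1,-1]}';python3 plan.py 4 12
```

```text
clock: 14.3
position: [0.5985, 0.0441, 0.191]
tcp_rot: [-0.378, 0.371, -0.599, 0.6]
wrist_force: [1.4, 3.0, -2.5]
finger_gap: 0.249
theta -70.61648717477495 rad 0.0677760952351709 z 0.19097149565029453 F [ 1.4  3.  -2.5] t 14.3
toolY [ 0.009  0.004 -1.   ] jaw -26.0 rot fix [-0.2  0.5  0. ]
[-14.0, -1.0] [-14.0, -0.0] [-13.0, 3.0] [-13.0, 5.0] dz 0.6
```

```bash
python3 -m pendant '{"delta_pos":[[-13,-1,0],[-14,0,0],[-13,3,0],[-8,3,0],[0,0,0]],"rot":[[0,0.4,0],[0,0,0],[0,0,0],[0,0,0],[0,0,0]],"gripper":[-1,-1,-1,-1,-1]}';python3 plan.py 4 12;python3 look.py f4
python3 - <<'E'
from h import *
im=cv2.imread("pics/f4.png")[:,:,::-1];crop(im,300,80,140,180,3.2,"pics/f4d.png")
E
```

```text
clock: 14.92
position: [0.5471, 0.0474, 0.1912]
tcp_rot: [-0.376, 0.373, -0.598, 0.601]
wrist_force: [1.3, -0.6, -0.3]
finger_gap: 0.253
theta -115.47561306693403 rad 0.06712877848416171 z 0.19123945983297125 F [ 1.3 -0.6 -0.3] t 14.925
toolY [ 0.006 -0.001 -1.   ] jaw -26.0 rot fix [0.1 0.3 0. ]
[-11.0, 9.0] [-10.0, 9.0] [-8.0, 11.0] [-5.0, 13.0] dz 0.4
14.975 [0.5473 0.0473 0.1912] toolY [ 0.006 -0.001 -1.   ] jaw -26.012116691120706 [ 1.4 -1.  -1.4] [-0.02 -0.32  0.04] 0.24946509956431223
```

View pics/f4d.png

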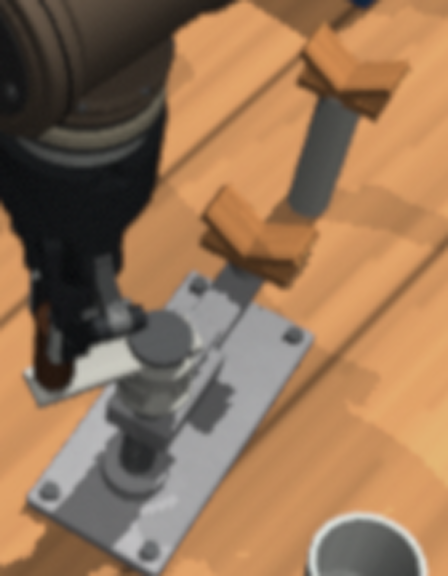

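Run:
```python
from h import *
im=cv2.imread("pics/f4.png")[:,:,::-1];crop(im,350,85,85,100,6,"pics/f5.png")
from plant import capture
im=capture("top");cv2.imwrite("pics/f4top.png",im[:,:,::-1]);crop(im,125,150,100,50,8,"pics/f6.png")
```

```text
(no output)
```

View pics/f5.png

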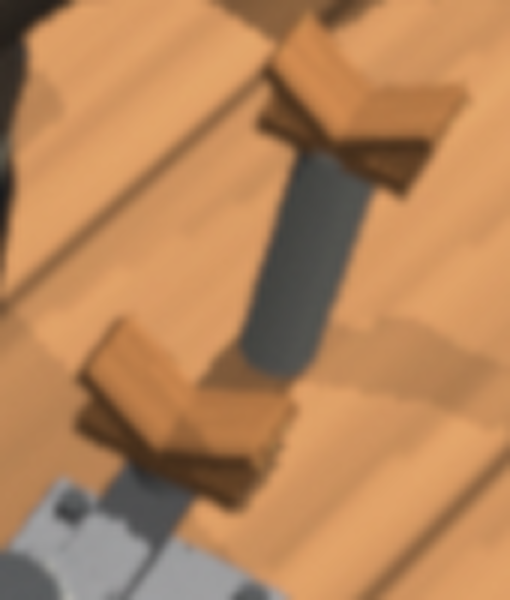

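View pics/f6.png

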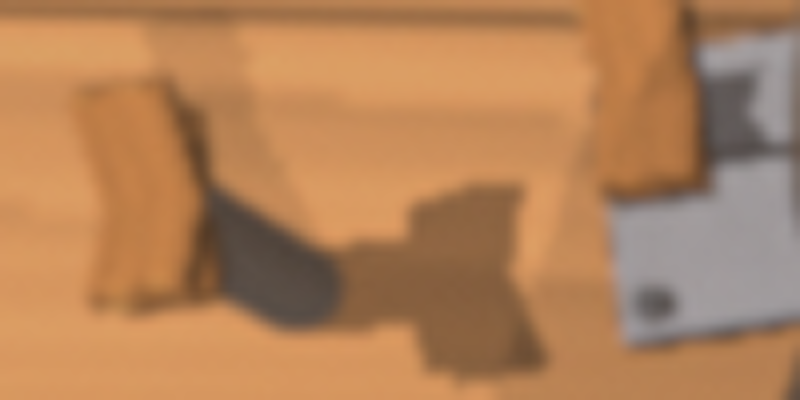

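```bash
cat > rests.py <<'E'
from h import *
S=lambda x,y:f(x,y,6,350,85); T=lambda x,y:f(x,y,8,125,150)
# model local: a along line (+ away from drive), b lateral (+ = scene left/-x), c up
def pt(key,t): 
    a={'n':-t/2,'f':t/2}[key[1]]; b,c={'L':(.034,.02),'R':(-.034,.02),'V':(0,0)}[key[0]]; return np.array([a,b,c])
obs=[]
def add(cam,rest,d):
    for k,(x,y) in d.items(): obs.append((cam,rest,k,(S if cam=="scene" else T)(x,y)))
add("scene","p",{'Lf':(310,15),'Ln':(270,68),'Vn':(335,147),'Vf':(368,90),'Rf':(467,92)})
add("scene","s0",{'Lf':(107,398),'Ln':(65,453),'Vn':(135,525),'Vf':(178,470),'Rf':(270,475)})
add("scene","s1",{'Lf':(122,318),'Ln':(80,367),'Vn':(158,450),'Vf':(200,400),'Rf':(295,408)})
add("top","p",{'Rf':(75,92),'Rn':(165,82),'Lf':(92,303),'Vf':(108,200)})
add("top","s0",{'Lf':(638,232),'Ln':(735,222),'Rf':(617,22),'Rn':(710,15)})
add("top","s1",{'Lf':(605,192),'Ln':(700,190)})
K={n:cam(n) for n in("scene","top")}
def pj(n,P):
    k,t,A=K[n]; p=k@(A.T@(P-t)); return p[:2]/p[2]
def res(p):
    sx,sy,px,py,z0,z1,zp,yaw,th=p[:9]; off={"scene":p[9:12],"top":p[12:15]}
    a=np.array([np.cos(yaw),np.sin(yaw),0]); b=np.array([-a[1],a[0],0])
    o={'p':np.array([px,py,zp]),'s0':np.array([sx,sy,z0]),'s1':np.array([sx,sy,z1])}
    e=[]
    for c,rr,k,uv in obs:
        l=pt(k,th); P=o[rr]+a*l[0]+b*l[1]+np.array([0,0,l[2]]); e.append((pj(c,P+off[c])-uv)/.7)
    drive=np.array([.575,.107])
    d=o['s0'][:2]-drive; dp=o['p'][:2]-drive
    e+= [[(np.linalg.norm(d)-.125)/.003,(np.cross(np.r_[a[:2],0],np.r_[d,0])[2])/.004,(np.cross(np.r_[a[:2],0],np.r_[dp,0])[2])/.006],p[9:15]/.002]
    return np.hstack(e)
o=least_squares(res,[.555,.23,.52,.375,.085,.12,.135,1.76,.026]+[0]*6,loss="soft_l1")
print(o.x.round(4)); print("rise",o.x[5]-o.x[4],"remaining",o.x[6]-o.x[5],"total",o.x[6]-o.x[4])
e=res(o.x)[:2*len(obs)].reshape(-1,2)*.7
for ob,ee in zip(obs,e): print(ob[:3],ee.round(1),end="; ")
J=o.jac;cov=np.linalg.inv(J.T@J);print("\nsd rem",np.sqrt(cov[6,6]+cov[5,5]-2*cov[5,6]))
E
python3 rests.py
```

```text
[ 5.550e-01  2.320e-01  5.180e-01  3.824e-01  7.810e-02  1.226e-01
  1.234e-01  1.731e+00  2.830e-02 -2.600e-03  9.000e-04 -2.000e-04
  1.100e-03 -3.000e-04  2.000e-04]
rise 0.0444177764472978 remaining 0.000890207928687603 total 0.045307984375985405
('scene', 'p', 'Lf') [-1. -0.]; ('scene', 'p', 'Ln') [-0.6 -0.7]; ('scene', 'p', 'Vn') [ 0.8 -0.6]; ('scene', 'p', 'Vf') [1.4 0.7]; ('scene', 'p', 'Rf') [1.7 0.6]; ('scene', 's0', 'Lf') [-1.  -0.6]; ('scene', 's0', 'Ln') [-0.9 -0.7]; ('scene', 's0', 'Vn') [0.3 0.5]; ('scene', 's0', 'Vf') [-0.2  0.4]; ('scene', 's0', 'Rf') [0.7 1.7]; ('scene', 's1', 'Lf') [-0.3 -0.6]; ('scene', 's1', 'Ln') [-0.4  0.6]; ('scene', 's1', 'Vn') [0.  0.6]; ('scene', 's1', 'Vf') [-0.1 -0.6]; ('scene', 's1', 'Rf') [ 1.2 -0.1]; ('top', 'p', 'Rf') [-0.1 -0.2]; ('top', 'p', 'Rn') [ 0.4 -0.6]; ('top', 'p', 'Lf') [0.1 1.1]; ('top', 'p', 'Vf') [0.2 1.9]; ('top', 's0', 'Lf') [0.2 0. ]; ('top', 's0', 'Ln') [-0.7 -0.3]; ('top', 's0', 'Rf') [-0.1  0. ]; ('top', 's0', 'Rn') [-0.5 -0.6]; ('top', 's1', 'Lf') [0.2 1.1]; ('top', 's1', 'Ln') [ 0.1 -0.3]; 
sd rem 0.002758793371384947
```

Run:
```python
from rests import *
print()
# foot: visible bottom arc of cylinder r=16mm; project ring for candidate xy and compare to clicks
# scene foot lowest arc approx (283,378), left edge (242,345), right edge(320,355); top: foot lowest (298,328), right edge (340,290)
def foot(n,conv,pts):
    def rs(p):
        t=np.linspace(0,2*np.pi,73);P=np.c_[p[0]+.016*np.cos(t),p[1]+.016*np.sin(t),0*t]
        uv=proj(n,P); return [np.min(np.linalg.norm(uv-conv(*q),axis=1)) for q in pts]
    o=least_squares(rs,[.52,.375]);print(n,o.x,o.fun.round(2));return o.x
a=foot("scene",S,[(245,352),(262,372),(283,379),(302,374),(317,360)])
b=foot("top",T,[(285,325),(300,327),(320,320),(335,305),(340,287)])
m=(a+b)/2
# height of V centre at xy: from scene: mid of Vn,Vf
for nm,xy,cl in(("pil scene",a,[(335,147),(368,90)]),):
    for z in(.12,.125,.13,.135,.14):
        uv=proj("scene",[xy[0],xy[1],z])[0]; print(z,((uv-[350,85]+.5)*6-.5).round(0))
for z in(.12,.125,.13,.135,.14):
    uv=proj("top",[b[0],b[1],z])[0]; print("top",z,((uv-[125,150]+.5)*8-.5).round(0))
```

```text
[ 5.550e-01  2.320e-01  5.180e-01  3.824e-01  7.810e-02  1.226e-01
  1.234e-01  1.731e+00  2.830e-02 -2.600e-03  9.000e-04 -2.000e-04
  1.100e-03 -3.000e-04  2.000e-04]
rise 0.0444177764472978 remaining 0.000890207928687603 total 0.045307984375985405
('scene', 'p', 'Lf') [-1. -0.]; ('scene', 'p', 'Ln') [-0.6 -0.7]; ('scene', 'p', 'Vn') [ 0.8 -0.6]; ('scene', 'p', 'Vf') [1.4 0.7]; ('scene', 'p', 'Rf') [1.7 0.6]; ('scene', 's0', 'Lf') [-1.  -0.6]; ('scene', 's0', 'Ln') [-0.9 -0.7]; ('scene', 's0', 'Vn') [0.3 0.5]; ('scene', 's0', 'Vf') [-0.2  0.4]; ('scene', 's0', 'Rf') [0.7 1.7]; ('scene', 's1', 'Lf') [-0.3 -0.6]; ('scene', 's1', 'Ln') [-0.4  0.6]; ('scene', 's1', 'Vn') [0.  0.6]; ('scene', 's1', 'Vf') [-0.1 -0.6]; ('scene', 's1', 'Rf') [ 1.2 -0.1]; ('top', 'p', 'Rf') [-0.1 -0.2]; ('top', 'p', 'Rn') [ 0.4 -0.6]; ('top', 'p', 'Lf') [0.1 1.1]; ('top', 'p', 'Vf') [0.2 1.9]; ('top', 's0', 'Lf') [0.2 0. ]; ('top', 's0', 'Ln') [-0.7 -0.3]; ('top', 's0', 'Rf') [-0.1  0. ]; ('top', 's0', 'Rn') [-0.5 -0.6]; ('top', 's1', 'Lf') [0.2 1.1]; ('top', 's1', 'Ln') [ 0.1 -0.3]; 
sd rem 0.002758793371384947

scene [0.51758072 0.3763961 ] [0.46 0.07 0.22 0.18 0.29]
top [0.52107622 0.38074354] [0.18 0.08 0.09 0.12 0.19]
0.12 [349. 139.]
0.125 [353. 129.]
0.13 [356. 120.]
0.135 [359. 110.]
0.14 [362. 100.]
top 0.12 [165. 205.]
top 0.125 [159. 201.]
top 0.13 [153. 198.]
top 0.135 [147. 194.]
top 0.14 [140. 190.]
```

Run:
```python
from h import *
ds=np.array([.5746,.1057])
pa=np.array([.5176,.3764]); u=pa-ds; u/=np.linalg.norm(u); xy=ds+.125*u; print(u,xy)
for z in(.115,.12,.125,.13,.135):
    uv=proj("scene",[*xy,z])[0]; print(z,((uv-[350,85]+.5)*6-.5).round(0))
for z in(.075,.08,.085,.09):
    uv=proj("scene",[*xy,z])[0]; print(z,((uv-[350,85]+.5)*6-.5).round(0))
```

```text
[-0.20604692  0.97854211] [0.54884414 0.22801776]
0.115 [158. 440.]
0.12 [160. 432.]
0.125 [163. 423.]
0.13 [165. 414.]
0.135 [168. 405.]
0.075 [139. 507.]
0.08 [141. 499.]
0.085 [144. 491.]
0.09 [146. 483.]
```

Run:
```python
from h import *
t=cv2.imread("pics/f4top.png")[:,:,::-1];s=cv2.imread("pics/f4.png")[:,:,::-1]
def cl(im,x,y,w,h,k):
    c=cv2.resize(im[y:y+h,x:x+w,::-1],None,fx=k,fy=k,interpolation=cv2.INTER_LANCZOS4); return c
a=cl(t,130,155,25,37,16);b=cl(t,193,142,25,37,16);cv2.imwrite("pics/g1.png",np.hstack([a[:592],b[:592]]))
a=cl(s,390,84,42,36,9);b=cl(s,359,134,42,40,9);cv2.imwrite("pics/g2.png",np.hstack([np.vstack([a,np.zeros((36,378,3),np.uint8)]),b]))
```

```text
(no output)
```

View pics/g1.png

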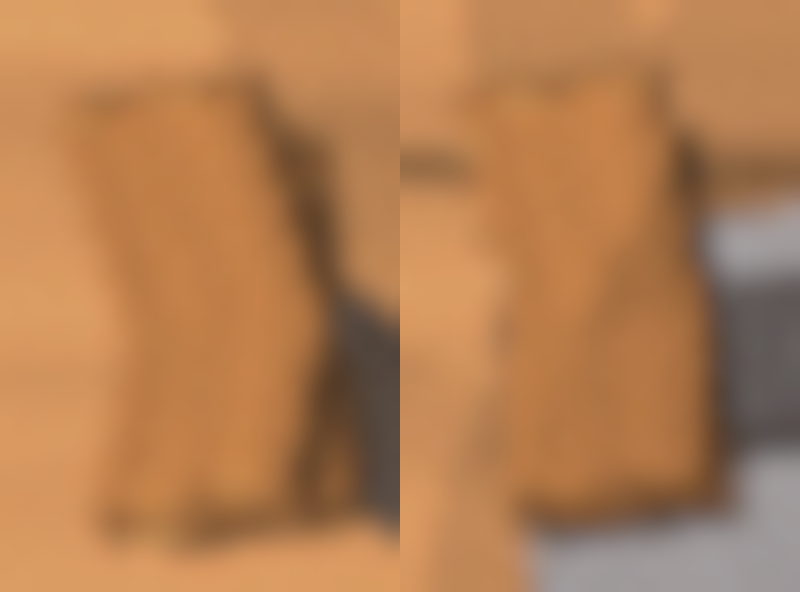

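View pics/g2.png

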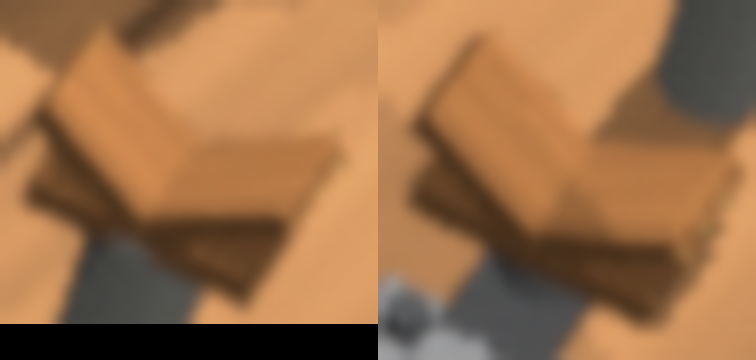

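Run:
```python
from h import *
pt={'Rf':(72,100),'Rn':(250,90),'Ln':(295,505),'Lf':(108,515),'Vf':(130,330),'Vn':(330,310)}
st={'Rf':(75,95),'Rn':(260,80),'Ln':(315,500),'Lf':(120,505),'Vf':(105,330),'Vn':(312,290)}
ps={'Lf':(105,32),'Ln':(42,108),'Vn':(145,220),'Vf':(195,145),'Rn':(283,218),'Rf':(338,148)}
ss={'Lf':(107,38),'Ln':(44,120),'Vn':(154,235),'Vf':(202,165),'Rn':(302,245),'Rf':(360,168)}
D=[];PA=[];SA=[]
for k in ps:
    a,ea=tri(f(*ps[k],9,390,84),f(*pt[k],16,130,155)); b,eb=tri(f(*ss[k],9,359,134),f(*st[k],16,193,142))
    print(k,a.round(4),ea[0],b.round(4),eb[0],"dz",round((a-b)[2]*1000,1)); D.append((a-b)[2]);PA.append(a);SA.append(b)
print(np.mean(D),np.std(D),np.mean(PA,0),np.mean(SA,0))
```

```text
Lf [0.4854 0.3863 0.152 ] [ 0.5 -0.2] [0.5218 0.2387 0.1477] [ 0.8 -0.2] dz 4.3
Ln [0.488  0.3599 0.1488] [ 0.6 -0.2] [0.5246 0.2115 0.1457] [ 0.1 -0. ] dz 3.1
Vn [0.5205 0.3624 0.1335] [ 0.7 -0.3] [0.5582 0.2144 0.1333] [ 1.2 -0.4] dz 0.2
Vf [0.5157 0.391  0.1336] [ 1.4 -0.5] [0.5521 0.2456 0.124 ] [ 2.4 -0.7] dz 9.7
Rn [0.5495 0.3701 0.1504] [ 0.9 -0.3] [0.587  0.2217 0.1492] [ 0.4 -0.1] dz 1.2
Rf [0.5468 0.3956 0.1517] [ 1.1 -0.4] [0.5838 0.2487 0.1478] [ 0.9 -0.3] dz 3.9
0.00370605480475273 0.003021698084171316 [0.51765462 0.37754026 0.14498442] [0.55458379 0.23007551 0.14127836]
```

```bash
python3 -m pendant '{"delta_pos":[[-12,9,0],[-10,11,0],[-1,2,0],[0,0,0]],"rot":[[0,0.3,0],[0,0,0],[0,0,0],[0,0,0]],"gripper":[-1,-1,-1,-1]}';python3 plan.py 1 1
```

```text
clock: 15.52
position: [0.5235, 0.0693, 0.1923]
tcp_rot: [-0.374, 0.376, -0.598, 0.601]
wrist_force: [0.6, -1.5, -0.4]
finger_gap: 0.255
theta -143.58513685761878 rad 0.06524531634617331 z 0.19233506847016946 F [ 0.6 -1.5 -0.4] t 15.525
toolY [ 0.    -0.005 -1.   ] jaw -26.0 rot fix [0.3 0.  0. ]
[-0.0, 1.0] dz -0.7
```

```bash
python3 -m pendant '{"delta_pos":[[0,0,0],[0,0,0],[0,0,0],[0,0,0]],"rot":[[0,0,0],[0,0,0],[0,0,0],[0,0,0]],"gripper":[-0.2,0.1,0.2,0.2]}'; python3 -m pendant '{"delta_pos":[[0,0,15],[0,0,30],[0,0,50],[0,0,60],[0,0,60]],"rot":[[0,0,0],[0,0,0],[0,0,0],[0,0,0],[0,0,0]],"gripper":[0.2,0.2,0.2,0.2,0.2]}'; python3 -m pendant '{"delta_pos":[[-20,-55,0],[-20,-55,0],[-10,-55,0],[0,-55,0],[0,-30,0]],"rot":[[0,0,0],[0,0,0],[0,0,0],[0,0,0],[0,0,0]],"gripper":[0.2,0.2,0.2,0.2,0.2]}'; python3 look.py h1
python3 - <<'E'
from h import *
from plant import capture
im=cv2.imread("pics/h1.png")[:,:,::-1];crop(im,300,80,140,180,3.2,"pics/h1d.png");t=capture("top");cv2.imwrite("pics/h1t.png",t[:,:,::-1])
crop(t,120,120,180,90,4.4,"pics/h1td.png")
E
```

```text
clock: 16.02
position: [0.522, 0.0706, 0.1911]
tcp_rot: [0.373, -0.377, 0.6, -0.599]
wrist_force: [-0.9, -0.9, -0.0]
finger_gap: 0.596
clock: 16.65
position: [0.5181, 0.0708, 0.4098]
tcp_rot: [0.37, -0.379, 0.603, -0.597]
wrist_force: [0.8, -0.1, 1.7]
finger_gap: 0.602
clock: 17.27
position: [0.4673, -0.1835, 0.4268]
tcp_rot: [-0.378, 0.375, -0.594, 0.602]
wrist_force: [0.1, 0.2, 0.4]
finger_gap: 0.602
17.325 [ 0.4672 -0.1862  0.4265] toolY [ 0.009 -0.01  -1.   ] jaw -25.76044452218984 [ 0.9 -2.2  0.1] [-0.04  0.06  0.  ] 0.5992677671980091
```

View pics/h1d.png

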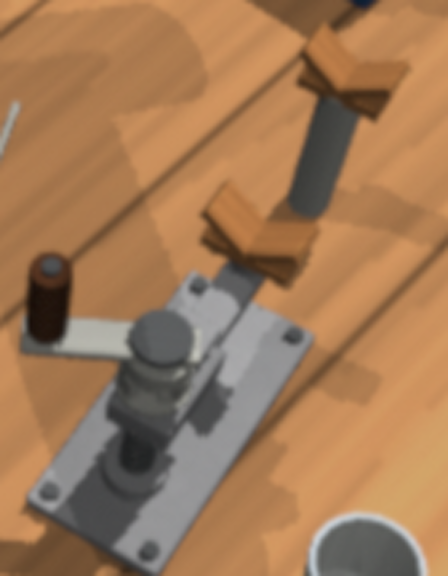

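View pics/h1td.png

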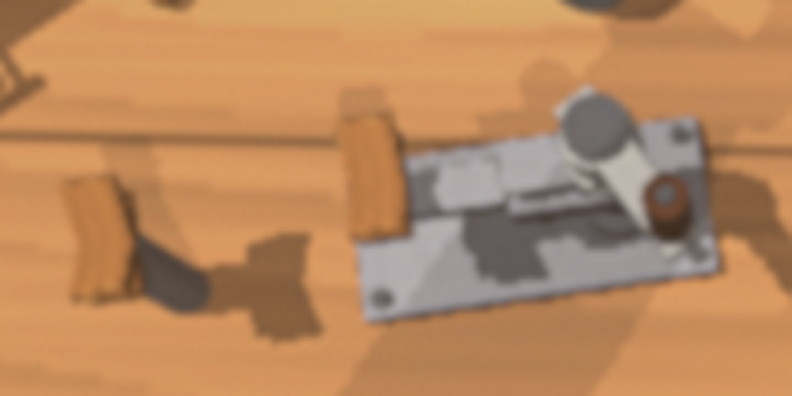

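Run:
```python
from h import *
t=cv2.imread("pics/h1t.png")[:,:,::-1];s=cv2.imread("pics/h1.png")[:,:,::-1]
cl=lambda im,x,y,w,h,k:cv2.resize(im[y:y+h,x:x+w,::-1],None,fx=k,fy=k,interpolation=cv2.INTER_LANCZOS4)
cv2.imwrite("pics/i1.png",np.hstack([cl(t,130,155,25,37,16),cl(t,193,142,25,37,16)]))
cv2.imwrite("pics/i2.png",np.hstack([cl(s,390,84,42,40,9),cl(s,359,132,42,40,9)]))
cv2.imwrite("pics/i3.png",np.hstack([cl(s,300,155,70,55,6),cl(t,240,135,45,41,8)[:330]]))
```

```text
Traceback (most recent call last):
ValueError: all the input array dimensions except for the concatenation axis must match exactly, but along dimension 0, the array at index 0 has size 330 and the array at index 1 has size 328
```

View pics/i1.png

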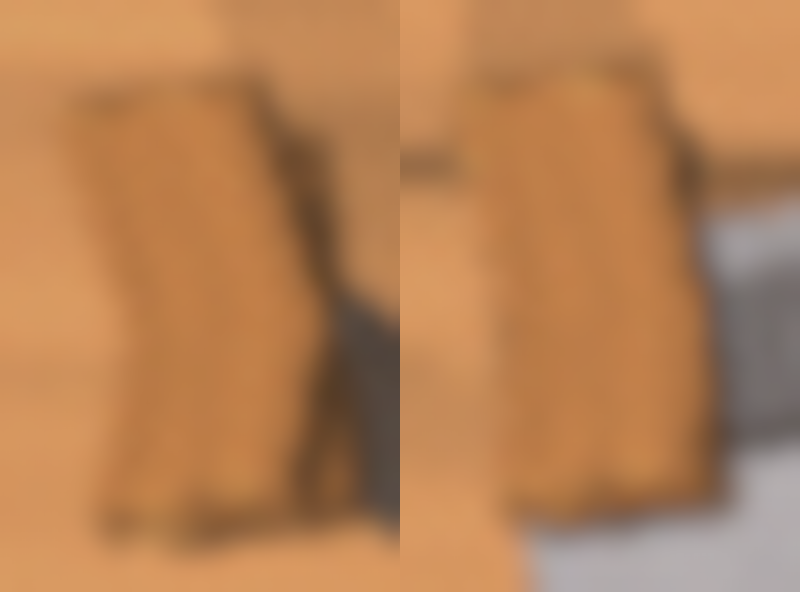

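View pics/i2.png

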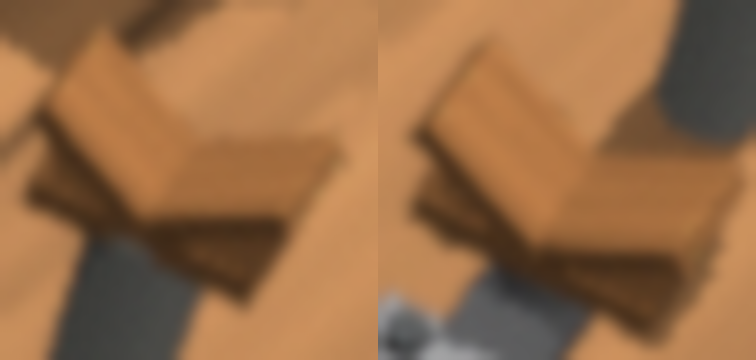

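Run:
```python
from h import *
pt={'Rf':(72,100),'Rn':(250,90),'Ln':(295,505),'Lf':(108,515),'Vf':(130,330),'Vn':(330,310)}
st={'Rf':(70,88),'Rn':(256,75),'Ln':(313,495),'Lf':(113,505),'Vf':(100,330),'Vn':(312,290)}
ps={'Lf':(105,32),'Ln':(42,108),'Vn':(145,220),'Vf':(195,145),'Rn':(283,218),'Rf':(338,148)}
ss={'Lf':(110,42),'Ln':(46,127),'Vn':(155,245),'Vf':(204,172),'Rn':(305,253),'Rf':(362,166)}
D=[];P=[];S=[]
for k in ps:
    a,ea=tri(f(*ps[k],9,390,84),f(*pt[k],16,130,155)); b,eb=tri(f(*ss[k],9,359,132),f(*st[k],16,193,142))
    print(k,"dz",round((a-b)[2]*1000,1),ea[0],eb[0]); D.append((a-b)[2]);P.append(a);S.append(b)
print(np.mean(D),np.std(D)); P=np.array(P);S=np.array(S)
# rigid: mean displacement, refit scene rows only using xy shift from top
t=cv2.imread("pics/h1t.png")[:,:,::-1];s=cv2.imread("pics/h1.png")[:,:,::-1]
cl=lambda im,x,y,w,h,k:cv2.resize(im[y:y+h,x:x+w,::-1],None,fx=k,fy=k,interpolation=cv2.INTER_LANCZOS4)
cv2.imwrite("pics/i3.png",np.hstack([cl(s,300,155,70,55,6),cl(t,240,135,45,41,8)[:328].repeat(1,0)] if 0 else [cl(s,300,155,70,55,6)[:328],cl(t,240,135,45,41,8)]))
```

```text
Lf dz 0.4 [ 0.5 -0.2] [ 0.6 -0.2]
Ln dz -1.1 [ 0.6 -0.2] [-0.  0.]
Vn dz -2.5 [ 0.7 -0.3] [ 1.  -0.3]
Vf dz 6.5 [ 1.4 -0.5] [ 2.2 -0.7]
Rn dz -2.2 [ 0.9 -0.3] [ 0.3 -0.1]
Rf dz -3.2 [ 1.1 -0.4] [ 0.8 -0.3]
-0.00035362289237704514 0.0032757685278965803
```

View pics/i3.png

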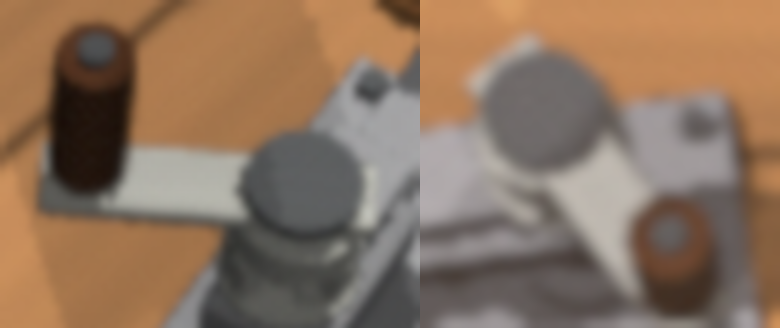

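Run:
```python
from h import *
c,e=tri(f(303,183,6,300,155),f(122,110,8,240,135));g,e2=tri(f(95,47,6,300,155),f(250,232,8,240,135))
print("cap",c,e,"pin",g,e2,g-c,np.linalg.norm((g-c)[:2]))
```

```text
cap [0.5747942  0.10764847 0.17981759] [array([ 1.2, -0.3]), array([0.7, 0.6])] pin [0.52413957 0.06671211 0.24206566] [array([ 1.1, -0.3]), array([0.7, 0.6])] [-0.05065463 -0.04093636  0.06224806] 0.06512816251872669
```

Cap centre is at (0.575, 0.108, 0.180). Seated, it should be at z 0.182. The pin sits 62 mm above the cap where 60 is expected, so the crank is upright and centred. The rests agree in height to about 0 ± 3 mm, so I'm handing in.

Run:
```python
from plant import order,r
s=r.sense();print(s["clock"],abs(s["joint_velocities"]).max())
print(order.close_job())
```

```text
17.375 0.05528752804627068
the job is handed in; nothing more can be done
None
```

I fitted the crank fully down on the jack's shaft and wound it clockwise about 1.38 turns (the V rests then measured level). I then let go, backed the arm away and handed the job in at 17.4 s. The interface reports no verdict.

Last checks, from both cameras with the gripper clear:
- **Rest height:** the jack's V and the pillar's V differ by about 0 mm on average. Individual points ranged from -3 to +6.5 mm, and the worst was the V's far end, which is hard to make out in the top view. One earlier estimate, made before the last 28° of winding, put the gap about 2 mm smaller than the one I acted on. If that one is right, the jack's rest is about 2 mm high, still inside the 10 mm allowed.
- **Crank seating:** the hub cap's centre is within 1 mm of the screw axis and 2 mm below its expected seated height, which is within measurement error. The grip's pin end stands 62 mm above the cap, against 60 mm expected, so the crank is upright.
- **Forces:** the wrist readings I saw while fitting and winding stayed under about 8 N.

On the way to the jack the crank turned about 20° on its grip axle. I saw this in the picture and turned it back before lowering it. I took the seating before winding from a scene picture and a small rise in contact force, because the gripper hid the crank from the top camera.

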